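# Refill the push dispenser and snap its pump top home

## Task

Refill the empty dispenser: tip all six soap pearls out of the small steel cup into the open steel can and stand the empty cup upright on the sill again. Then set the pump top on the can and press it straight down past the click until its rim sits fully home on the can, and keep pressing it down firmly: finish like that, with the gripper still holding the pump top pressed down. Leave the nail brush, sugar bowl and whisk where they are.

Things in the scene. Friction and masses are not known exactly. Their poses are not given: they have to be found in the camera images.
- can: The open, empty dispenser: upright round steel can fixed fast to the sill, at the robot's left. Outer diameter 76 mm, inner 68 mm, 130 mm high, floor 5 mm thick. Origin: centre of its underside, z up.
- can_mouth (a point): Centre of the can's mouth, level with its rim, 130 mm above the sill. Four small white sprung nubs stand inside the mouth 4.5 mm below the rim, reaching in to 27.5 mm from the axis; they give way outward and are the snap of the pump top.
- pump_top: Loose rigid pump top (its pump is locked), 74 mm high, about 90 g, upright on the coaster. Origin: centre of the plug's underside, z up. White plug: radius 22 mm at the bottom, tapering out to a snap bead of radius 31 mm at 9 to 11 mm, then tapering in to a groove. Steel flange, diameter 80 mm, from 28 to 34 mm; stem of diameter 22 mm at 41 to 48 mm; press head above.
- pump_head (a point): Centre of the press head, 61 mm above the pump top's origin: a plain upright steel cylinder, diameter 34 mm, from 48 to 74 mm above that origin; the place to grip from above.
- pump_flange (a point): Centre of the flange's underside, 28 mm above the pump top's origin. The plug goes into the can's mouth in any yaw and rests on the nubs with this about 18 mm above the rim; pressing on meets 10 to 15 N, which about 13 mm above the rim drops away (click) into a slight pull inward; home, the flange lies hard on the rim (pump top's origin 102 mm above the can's).
- cup: Small loose steel cup, slightly flared, no handle: outer diameter 44 mm at the bottom, 66 mm at the rim, 55 mm high, wall 3 mm, floor 4 mm, 70 g; stands upright on the sill and holds the six pearls. Origin: centre of its underside, z up. Cup and coaster may have changed places.
- pearl0_center (a point): Centre of soap pearl 0: loose white ball of diameter 18 mm, 10 g; starts in the cup.
- pearl1_center (a point): Centre of soap pearl 1: loose white ball of diameter 18 mm, 10 g; starts in the cup.
- pearl2_center (a point): Centre of soap pearl 2: loose white ball of diameter 18 mm, 10 g; starts in the cup.
- pearl3_center (a point): Centre of soap pearl 3: loose white ball of diameter 18 mm, 10 g; starts in the cup.
- pearl4_center (a point): Centre of soap pearl 4: loose white ball of diameter 18 mm, 10 g; starts in the cup.
- pearl5_center (a point): Centre of soap pearl 5: loose white ball of diameter 18 mm, 10 g; starts in the cup.
- coaster: Square bamboo coaster, 100 x 100 x 8 mm, fixed to the sill; the pump top starts on it. Origin: centre of its underside.
- nail_brush: Bystander: grey plastic nail brush, 95 x 40 x 50 mm high, loose. Origin: centre of its underside; long along its y.
- sugar_bowl: Bystander: white ceramic sugar bowl with lid, diameter 94 mm, with ears 128 mm along its y, 93 mm high, loose. Origin: centre of its underside.
- whisk: Bystander: small steel whisk lying flat, 190 mm long along its y, 44 mm high, loose. Origin: on the sill under the point where handle (to -y) and wires (to +y) meet.

How it is judged:
On the way, in this order (a step that is already met when the one before it is completed fails the run):
1. all six pearls lie in the can (horizontal distance between each of pearl0_center, pearl1_center, pearl2_center, pearl3_center, pearl4_center, pearl5_center and can below 0.034 m and z of each of pearl0_center, pearl1_center, pearl2_center, pearl3_center, pearl4_center, pearl5_center in the frame of can below 0.08 m), for 0.2 s.
2. the pump top has snapped home on the can and is pressed down by the gripper (z of pump_top in the frame of can below 0.1055 m and horizontal distance between pump_top and can below 0.006 m and angle between pump_top's own z axis and vertical below 0.08 rad and contact force between pump_top and can above 5 N and contact force between the fingers and pump_top above 3 N), for 0.2 s.
At the end, for the whole second after the job is handed in: All six pearls in the can; pump top home (origin at most 105.5 mm above the can's, within 6 mm of its axis, tilt under 0.08 rad), pressed on the can with over 5 N and touched by the fingers with over 3 N; cup upright (0.15 rad) on sill or coaster, at rest, untouched (all of step 1 and all of step 2 and angle between cup's own z axis and vertical below 0.15 rad and height (world z) of cup below 0.014 m and linear speed of cup below 0.03 m/s and contact force between each of the arm, the fingers and cup below 0.1 N); the arm keeps its last pose, push and grip.
It fails at once if the grey plastic nail brush is shoved more than 40 mm or tipped (distance of nail_brush from where it was at the start of the episode above 0.04 m or angle between nail_brush's own z axis and vertical above 0.5 rad).
It fails at once if the ceramic sugar bowl is shoved more than 40 mm or tipped (distance of sugar_bowl from where it was at the start of the episode above 0.04 m or angle between sugar_bowl's own z axis and vertical above 0.5 rad).
It fails at once if the whisk is shoved more than 40 mm or tipped (distance of whisk from where it was at the start of the episode above 0.04 m or angle between whisk's own z axis and vertical above 0.5 rad).
It also fails if it takes over 69 s, if anything falls off the work surface, if the arm or the gripper's body presses on something with over 40 N, if the wrist force passes 120 N, or if a joint passes its speed limit or range.

## Robot

A 6-joint arm with a two-finger parallel gripper is mounted at the origin on the work surface. World frame = base frame: x ahead of the robot, y to its left, z up, the work surface at z = 0. Lengths are in m, angles in rad, forces in N, time in s.
With the tool pointing down it reaches from about 0.325 to 0.85 m from the base axis. Payload 4.4 kg.
Tool frame: the origin (TCP) lies midway between the tips of the shut fingers; the grasp point (between the pads) lies 19 mm behind it; z points along the fingers, y is the direction in which the jaws open and shut (so a half turn about z gives the same grasp; the last joint's range is limited). The gripper opens to 94 mm and grips with 3 to 60 N. Pads are 16 mm wide; open, the fingers measure 119 mm over their backs; the gripper's body (75 mm by 177 mm) begins 78 mm behind the grasp point.
Start: joints at [-1.31, 0.207, 1.542, -0, 1.393, -0.15], TCP at [0.23, -0.527, 0.205] pointing down, gripper open.
Joint ranges: [-2.73, 2.73], [-0.86, 2.22], [0.23, 2.46], [-1.11, 4.25], [0.08, 2.63], [-2.82, 2.82]. Speed limits (rad/s): [2.79, 2.79, 3.14, 3.14, 3.14, 3.14].

## Interface

Orientations are given as [roll, pitch, yaw] about the fixed x, y, z axes, in that order (R = Rz(yaw) Ry(pitch) Rx(roll)).
In Python, from bench import bot, vision gives the robot as it stands.
- The arm moves only by the tool send_rows, never from a script. Its argument "plan" is a list of rows, each a list of 6 numbers: the shift along the world's x, y, z in m, then the turn, a rotation vector about the world's x, y, z in rad. A call has 1 to 5 rows; each row is the pose to reach, as a shift and turn from the pose measured when the call began; what a row does not reach only later rows make up. A row lasts 1/10 s, in which the tool goes at most 50 mm and 8.59 degrees, less where a joint would pass 70% of its speed; a pose out of reach is approached as far as the arm can. A call with a gripper value outside its range is refused whole. "jaw" is the closure, from 0 (fully open) to 1 (shut), set as the call begins (left out, the last holds). The fingers move at their own pace and stop on an object; "newtons" is the grip in N (left out, the last holds). Time passes only in rows, so rows that repeat a pose let the fingers close. It gives the time, the measured TCP pose, the force and the opening at its end, in the units of the state.
- bot.get_state(): the state, without advancing time (a new reading comes with each control period).
- vision.capture(name): name is "scene" or "top" or "wrist"; returns a dict with "color" (420x560x3 uint8, blue, green, red), "vfov" (degrees; the focal length in pixels is half the picture's height over the tangent of half this angle, whatever the lens; pixels are square), "cx", "cy" (the principal point, pixels), "D" ([k1, k2, p1, p2, k3] as OpenCV has them; the pictures are not rectified), "R" (3x3) and "t" (3): a world point X has camera coordinates R X + t. Camera axes: x right, y down, z forward; pixel columns grow to the right and rows downward; lengths in m; the calibration is good to about 2 mm. A picture is of the moment at which its call begins. There is no depth.
- bot.sign_off(): hands the job in, once; it reports no verdict.
Trained networks look in a picture, given as the dict that the camera call returned (one of the last four; its "shot" number tells which), for a name from the list of things; names that differ only in an ending like _2 or _b are one class to them, and where a whole thing is asked for, a point or a joint stands for the part that bears it (a point fixed in the world has none). Each returns a list of dicts, best first, with "p" (0 to 1); they miss things now and then, are a little off and sometimes report something else, mostly with a low value. They report only what shows in the picture. A call takes as long as a camera call.
- vision.masks_of(name, picture): "mask" (420x560 bool, what is visible of it) and "point" ([column, row] in pixels, amid what is visible of it).
The state is a dict: "time": time; "joint_pos": joint angles; "joint_vel": joint speeds; "tau": joint torques, N m; "eef_pos": TCP position; "tcp_rot": TCP orientation; "contact_force": force on the tool from outside, world axes, zero at the start; "ft_torque": the same for the moment, N m; "opening": finger opening in m.
Only numpy, scipy, OpenCV 4.12 (cv2) and the standard library are available. Lean on these libraries where they do the work, as an engineer would, in place of code of your own. Each camera call takes 0.05 s, during which the arm holds its last target.

## Working session

There is one attempt and no reset: what is moved stays moved. The work goes in short steps, Python scripts to look and compute and a tool call to move; the robot and the scene stay as the last step left them, time stands still between calls to the robot, and variables do not carry over. Pictures are saved under pics/ and viewed, and the job is handed in when it is done.

Besides the shell and the picture viewer there is one more tool, called after "Call:" as name(argument=value, ...) on one line, values as JSON. send_rows: Moves the arm, as the interface text tells. Its arguments: {"type":"object","properties":{"plan":{"type":"array","items":{"type":"array","items":{"type":"number"}}},"jaw":{"type":"number"},"newtons":{"type":"number"}},"required":["plan"]}

```bash
mkdir -p pics; ls
cat > h.py <<'E'
import numpy as np, cv2
from bench import bot, vision
def K(p):
    f=210/np.tan(np.radians(p['vfov'])/2); return np.array([[f,0,p['cx']],[0,f,p['cy']],[0,0,1]])
def ray(p,uv):
    n=cv2.undistortPoints(np.array([[uv]],float),K(p),np.array(p['D'],float))[0,0]
    R=np.array(p['R']);t=np.array(p['t']); return -R.T@t, R.T@np.array([n[0],n[1],1])
def onz(p,uv,z):
    c,d=ray(p,uv); return c+d*(z-c[2])/d[2]
def proj(p,X):
    return cv2.projectPoints(np.array(X,float).reshape(-1,1,3),cv2.Rodrigues(np.array(p['R'],float))[0],np.array(p['t'],float),K(p),np.array(p['D'],float))[0][:,0]
def save(p,n): cv2.imwrite('pics/'+n+'.png',p['color'])
E
python3 - <<'E'
from h import *
print(bot.get_state())
for c in ['scene','top','wrist']:
    p=vision.capture(c); save(p,c+'0'); print(c,p['vfov'],-np.array(p['R']).T@p['t'],p['D'])
    for n in ['can','pump_top','cup','coaster','nail_brush','sugar_bowl','whisk','pearl0_center']:
        for r in vision.masks_of(n,p)[:2]:
            ys,xs=np.where(r['mask']); 
            if len(xs): print(n,round(r['p'],2),np.round(r['point']),xs.min(),xs.max(),ys.min(),ys.max())
E
```

```text
pics
{'time': 0.0, 'joint_pos': array([-1.31048536e+00,  2.07394548e-01,  1.54291502e+00, -4.21420555e-06,
        1.39350096e+00, -1.50527596e-01]), 'joint_vel': array([ 0.00059995, -0.00074777,  0.00112867,  0.00079301,  0.0008254 ,
        0.00040129]), 'tau': array([ 2.09223130e-03, -3.70872188e+01, -2.81417102e+01,  6.98754005e-02,
        3.60415829e-02, -1.65047995e-04]), 'eef_pos': array([ 0.22941017, -0.52638977,  0.20432373]), 'tcp_rot': array([-3.13939924e+00, -3.28492133e-04,  4.10838953e-01]), 'contact_force': array([-0.48277541,  0.19417672, -0.17763481]), 'ft_torque': array([-0.02654255, -0.0122924 , -0.0313839 ]), 'opening': 0.0939588786316042}
scene 50.292377030162385 [1.15583276 0.0558955  0.94337281] [-0.07211748  0.          0.          0.          0.        ]
can 0.73 [406. 192.] 383 427 164 221
cup 0.78 [210. 158.] 197 221 147 176
coaster 0.7 [405. 193.] 383 427 164 220
coaster 0.61 [264. 223.] 245 287 200 232
nail_brush 0.79 [326. 208.] 306 345 199 219
nail_brush 0.71 [263. 218.] 244 288 198 233
sugar_bowl 0.93 [226. 256.] 200 251 234 277
whisk 0.66 [303. 263.] 272 353 255 270
top 48.428407060167196 [ 0.43610095 -0.06102566  1.01727953] [-0.03803471  0.          0.          0.          0.        ]
can 0.84 [166. 261.] 139 195 239 281
pump_top 0.78 [321. 216.] 305 342 198 234
pump_top 0.51 [338. 204.] 295 353 187 244
cup 0.95 [417. 256.] 397 428 243 274
coaster 0.97 [328. 194.] 295 352 188 244
coaster 0.19 [325. 217.] 304 342 197 234
nail_brush 0.95 [256. 232.] 235 279 221 242
sugar_bowl 0.55 [347. 144.] 318 376 120 162
whisk 0.84 [259. 161.] 217 299 150 179
pearl0_center 0.28 [168. 261.] 139 194 239 281
wrist 60.837844268689054 [ 0.30336522 -0.49731109  0.38416774] [-0.09191605  0.          0.          0.          0.        ]
```

View pics/top0.png

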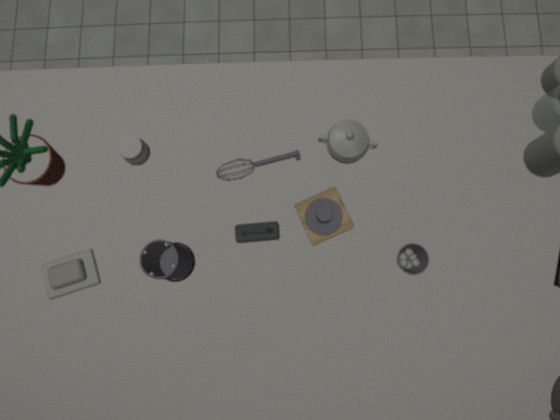

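View pics/scene0.png

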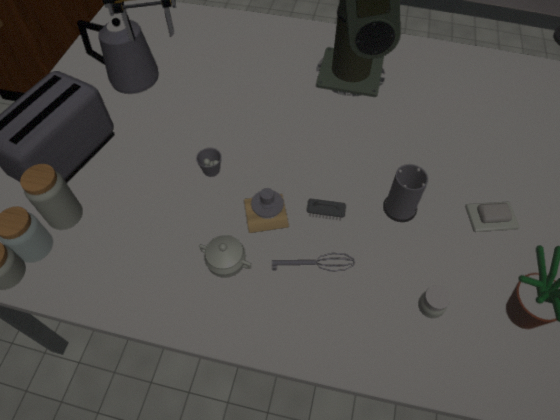

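View pics/wrist0.png

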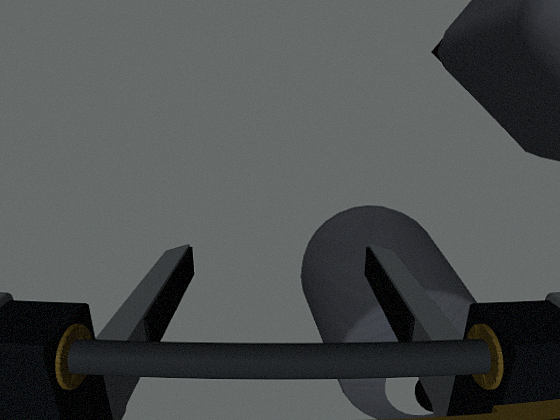

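Run:
```python
from h import *
p=vision.capture('top'); s=vision.capture('scene')
crops=[(p,120,215),(p,290,170),(p,375,215),(s,370,150),(s,235,175),(s,180,125)]
g=[]
for q,x,y in crops:
    c=q['color'][y:y+80,x:x+80]; c=cv2.resize(c,(260,260),interpolation=cv2.INTER_CUBIC)
    g.append(np.clip(c*1.6,0,255).astype('uint8'))
cv2.imwrite('pics/crop0.png',np.vstack([np.hstack(g[:3]),np.hstack(g[3:])]))
```

```text
(no output)
```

View pics/crop0.png

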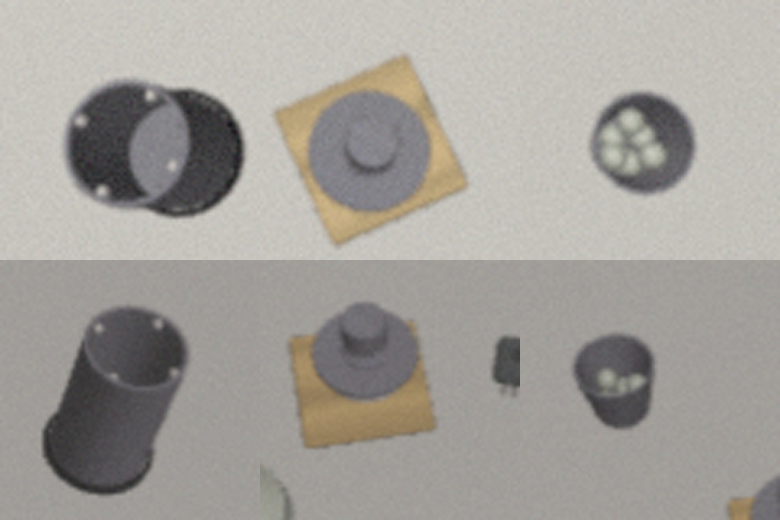

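Run:
```python
from h import *
p=vision.capture('top'); s=vision.capture('scene')
P={'can':((159.4,259.3),(411.5,176.9),.13),'pump':((323.8,216.5),(267.5,203.3),.042),'cup':((412.7,259),(208.9,157.3),.055)}
for n,(a,b,z) in P.items():
    print(n,onz(p,a,z),onz(s,b,z))
for n in ['nail_brush','sugar_bowl','whisk','coaster']:
    for q in (p,s):
        r=vision.masks_of(n,q)
        if r: print(n,onz(q,r[0]['point'],.03))
```

```text
can [0.4817477  0.19735326 0.13      ] [0.48612609 0.19851148 0.13      ]
pump [ 0.57070376 -0.12383271  0.042     ] [ 0.57650076 -0.1222777   0.042     ]
cup [ 0.4780851  -0.30143957  0.055     ] [ 0.48163808 -0.30192132  0.055     ]
nail_brush [0.5457835  0.01848849 0.03      ]
nail_brush [0.54748196 0.01659193 0.03      ]
sugar_bowl [ 0.74021096 -0.1836151   0.03      ]
sugar_bowl [ 0.72498338 -0.18451409  0.03      ]
whisk [0.69447992 0.00388956 0.03      ]
whisk [0.69618091 0.00740547 0.03      ]
coaster [ 0.62277982 -0.11773146  0.03      ]
coaster [ 0.61472352 -0.12645561  0.03      ]
```

```bash
cat >> h.py <<'E'
from scipy.spatial.transform import Rotation as Ro
def Rt(az,e,phi=0):
    a=np.radians(az);e=np.radians(e)
    z=np.array([np.cos(a)*np.cos(e),np.sin(a)*np.cos(e),-np.sin(e)])
    y=np.array([-np.sin(a),np.cos(a),0]); x=np.cross(y,z)
    R=np.column_stack([x,y,z]); return Ro.from_matrix(R@Ro.from_euler('z',phi,degrees=True).as_matrix())
def rows(pos,R,n=None):
    s=bot.get_state(); R0=Ro.from_euler('xyz',s['tcp_rot']); d=np.array(pos)-s['eef_pos']
    r=(R*R0.inv()).as_rotvec(); N=max(np.linalg.norm(d)/.05,np.degrees(np.linalg.norm(r))/8.5)
    print('need rows',round(N,2),'full',np.round(np.r_[d,r],4)); N=n or int(np.ceil(N))
    for i in range(1,min(N,5)+1): print(np.round(np.r_[d,r]*i/N,3).tolist(),end=',')
    print()
def st():
    s=bot.get_state(); print('t',round(s['time'],2),'pos',np.round(s['eef_pos'],4),'rot',np.round(s['tcp_rot'],3),'q',np.round(s['joint_pos'],3),'F',np.round(s['contact_force'],2),'op',round(s['opening'],4))
E
python3 -c "
from h import *
rows([.39,-.245,.15],Rt(-32.1,30))"
```

```text
need rows 15.57 full [ 0.1604  0.2822 -0.0555 -1.2589  0.0942  1.9339]
[0.01, 0.018, -0.003, -0.079, 0.006, 0.121],[0.02, 0.035, -0.007, -0.157, 0.012, 0.242],[0.03, 0.053, -0.01, -0.236, 0.018, 0.363],[0.04, 0.071, -0.014, -0.315, 0.024, 0.483],[0.05, 0.088, -0.017, -0.393, 0.029, 0.604],
```

Call:
send_rows(plan=[[0.06, 0.1, 0.02, -0.4, 0.03, 0.6], [0.06, 0.1, 0.02, -0.4, 0.03, 0.6], [0.06, 0.1, 0.02, -0.4, 0.03, 0.6], [0.06, 0.1, 0.02, -0.4, 0.03, 0.6], [0.06, 0.1, 0.02, -0.4, 0.03, 0.6]], jaw=0)

```text
time: 2.45
eef_pos: [0.2905, -0.426, 0.2259]
tcp_rot: [2.854, 0.28, 0.985]
contact_force: [0.4, -0.0, -0.4]
opening: 0.094
```

```bash
python3 -c "
from h import *
st();rows([.39,-.245,.15],Rt(-32.1,30))"
```

```text
t 2.45 pos [ 0.2905 -0.426   0.2259] rot [2.854 0.28  0.985] q [-1.072 -0.193  1.957 -0.121  0.995 -0.481] F [ 0.37 -0.02 -0.36] op 0.094
need rows 10.65 full [ 0.0995  0.181  -0.0759 -0.8582  0.0718  1.3245]
[0.009, 0.016, -0.007, -0.078, 0.007, 0.12],[0.018, 0.033, -0.014, -0.156, 0.013, 0.241],[0.027, 0.049, -0.021, -0.234, 0.02, 0.361],[0.036, 0.066, -0.028, -0.312, 0.026, 0.482],[0.045, 0.082, -0.035, -0.39, 0.033, 0.602],
```

Call:
send_rows(plan=[[0.045, 0.08, -0.01, -0.4, 0.033, 0.62], [0.045, 0.08, -0.01, -0.4, 0.033, 0.62], [0.045, 0.08, -0.01, -0.4, 0.033, 0.62], [0.045, 0.08, -0.01, -0.4, 0.033, 0.62], [0.045, 0.08, -0.01, -0.4, 0.033, 0.62]])

```text
time: 2.95
eef_pos: [0.3363, -0.3441, 0.2153]
tcp_rot: [2.761, 0.654, 1.557]
contact_force: [-0.6, 0.3, -0.1]
opening: 0.0936
```

```bash
python3 -c "
from h import *
st();rows([.39,-.245,.15],Rt(-32.1,30))"
```

```text
t 2.95 pos [ 0.3363 -0.3441  0.2153] rot [2.761 0.654 1.557] q [-0.953 -0.494  2.317 -0.061  0.577 -1.031] F [-0.59  0.35 -0.1 ] op 0.0936
need rows 5.79 full [ 0.0537  0.0991 -0.0653 -0.4709  0.0366  0.7176]
[0.009, 0.017, -0.011, -0.078, 0.006, 0.12],[0.018, 0.033, -0.022, -0.157, 0.012, 0.239],[0.027, 0.05, -0.033, -0.235, 0.018, 0.359],[0.036, 0.066, -0.044, -0.314, 0.024, 0.478],[0.045, 0.083, -0.054, -0.392, 0.031, 0.598],
```

```bash
cat > kin.py <<'E'
import numpy as np
from scipy.optimize import least_squares
from scipy.spatial.transform import Rotation as Ro
D=[([-1.31048536e+00,2.07394548e-01,1.54291502e+00,0,1.39350096e+00,-1.50527596e-01],[.22941,-.52639,.20432],[-3.1394,-.0003,.4108]),
([-1.072,-0.193,1.957,-0.121,0.995,-0.481],[.2905,-.426,.2259],[2.854,.28,.985]),
([-0.953,-0.494,2.317,-0.061,0.577,-1.031],[.3363,-.3441,.2153],[2.761,.654,1.557])]
def Rz(a): return Ro.from_euler('z',a)
def Ry(a): return Ro.from_euler('y',a)
def fk(q,p):
    d1,a2,a3,d6,lat,o3=p
    R=Rz(q[0]);x=np.array([0,0,d1.item() if hasattr(d1,'item') else d1])
    R=R*Ry(q[1]); x=x+R.apply([0,lat,a2])
    R=R*Ry(q[2]); x=x+R.apply([o3,0,a3])
    R=R*Rz(q[3]); R=R*Ry(q[4]); x=x+R.apply([0,0,d6]); R=R*Rz(q[5])
    return x,R
def res(p):
    o=[]
    for q,x,r in D: o+=list(fk(q,p)[0]-x)
    return np.array(o)
s=least_squares(res,[.3,.35,.35,.25,.08,0]); P=s.x
if __name__=='__main__':
    print(s.x,s.fun*1000)
    for q,x,r in D:
        print((fk(q,P)[1].inv()*Ro.from_euler('xyz',r)).as_rotvec())
E
python3 kin.py
```

```text
[0.2856029  0.45376476 0.50046594 0.34047235 0.08604398 0.0970934 ] [-0.13217734 -0.10355528 -0.03940598  0.18673884  0.18755657 -0.14261148
 -0.06901245 -0.07436257  0.1820179 ]
[ 2.54112097e-05 -2.56522894e-05  1.57083460e+00]
[ 5.23003422e-04 -2.74047710e-04  1.57097184e+00]
[2.33098618e-04 8.71747764e-04 1.57012593e+00]
```

```bash
cat >> kin.py <<'E'
LO=np.array([-2.73,-.86,.23,-1.11,.08,-2.82]);HI=np.array([2.73,2.22,2.46,4.25,2.63,2.82])
def ik(pos,R,seeds=None):
    best=None
    for q0 in (seeds or [[-.6,-.4,2.2,0,.6,-1.],[.3,-.2,2.,0,1,0],[.3,.2,1.6,1.,1.2,0],[.3,.2,1.6,-.8,1.2,0],[0.3,.2,1.6,2.5,1.2,0.]]):
        def f(q):
            x,r=fk(q,P); r=r*Rz(np.pi/2); return np.r_[(x-pos)*10,(r.inv()*R).as_rotvec()]
        q0=np.clip(q0,LO+.01,HI-.01)
        s=least_squares(f,q0,bounds=(LO,HI))
        if best is None or s.cost<best.cost: best=s
        if s.cost<1e-8: break
    return best.cost,best.x
E
cat > t.py <<'E'
from kin import *; from h import Rt
C=np.array([.480,-.3015,.04])
for az in (-32,-60,0,20,40):
  for e in (20,30,40,50):
    for b in (0,.1):
        R=Rt(az,e); tz=R.as_matrix()[:,2]
        c,q=ik(C+(.019-b)*tz,R); print(az,e,b,'%.1e'%c,np.round(q,2))
E
python3 t.py
```

```text
-32 20 0 2.2e-30 [-0.89  0.6   2.36  2.78  1.05  1.64]
-32 20 0.1 4.3e-02 [-1.16  1.    2.46  2.52  1.75  1.39]
-32 30 0 5.7e-21 [-0.87  0.41  2.35  2.72  0.69  1.75]
-32 30 0.1 2.7e-02 [-0.92 -0.09  2.46  1.67  0.27  2.79]
-32 40 0 3.6e-30 [-0.83  0.28  2.3   2.5   0.36  2.  ]
-32 40 0.1 8.7e-04 [-0.9  -0.12  2.46  1.66  0.24  2.82]
-32 50 0 3.5e-04 [-0.8   0.22  2.23  1.7   0.16  2.82]
-32 50 0.1 8.1e-31 [-0.86 -0.15  2.34  0.63  0.33 -2.4 ]
-60 20 0 1.3e-23 [-0.38  0.61  2.22  3.91  0.99  1.35]
-60 20 0.1 2.3e-18 [-0.16  0.47  2.35  4.15  1.03  1.28]
-60 30 0 3.2e-30 [-0.43  0.46  2.22  4.03  0.71  1.16]
-60 30 0.1 4.2e-04 [-0.26  0.24  2.37  4.25  0.73  1.04]
-60 40 0 2.0e-04 [-0.49  0.34  2.21  4.25  0.46  0.88]
-60 40 0.1 7.3e-03 [-0.4   0.01  2.26 -1.11  0.48 -0.  ]
-60 50 0 5.1e-04 [-0.54  0.27  2.12 -1.11  0.34 -0.08]
-60 50 0.1 1.6e-30 [-0.44 -0.01  2.22 -0.89  0.49 -0.26]
0 20 0 1.1e-24 [-1.29  0.62  2.18  1.72  1.15  1.93]
0 20 0.1 2.9e-30 [-1.58  0.49  2.29  1.44  1.25  1.96]
0 30 0 6.4e-30 [-1.22  0.47  2.19  1.61  0.95  2.13]
0 30 0.1 6.6e-20 [-1.48  0.27  2.3   1.34  
[... 407 characters left out ...]
20 [-1.45  0.44  2.01  1.06  1.31  2.27]
20 40 0 2.6e-30 [-1.19  0.46  1.98  1.1   1.04  2.42]
20 40 0.1 8.4e-30 [-1.36  0.3   2.01  0.95  1.21  2.47]
20 50 0 5.8e-30 [-1.1   0.39  1.96  0.91  0.94  2.65]
20 50 0.1 8.0e-30 [-1.24  0.2   1.98  0.79  1.13  2.7 ]
40 20 0 5.0e-31 [-1.26  0.79  1.7   1.06  1.52  2.17]
40 20 0.1 3.4e-28 [-1.41  0.75  1.65  0.94  1.65  2.19]
40 30 0 4.0e-29 [-1.22  0.68  1.74  0.97  1.39  2.26]
40 30 0.1 4.8e-27 [-1.36  0.61  1.7   0.87  1.54  2.29]
40 40 0 2.9e-23 [-1.16  0.58  1.77  0.87  1.27  2.37]
40 40 0.1 4.4e-22 [-1.3   0.48  1.73  0.78  1.44  2.4 ]
40 50 0 5.2e-30 [-1.09  0.5   1.78  0.75  1.17  2.51]
40 50 0.1 5.5e-28 [-1.21  0.37  1.75  0.67  1.35  2.54]
```

```bash
cat > t2.py <<'E'
from kin import *; from h import Rt
import sys
azg,eg=30,30
Rg=Rt(azg,eg,180)
can=np.array([.484,.198,.13])
def pour(az,e,phi,zlip,back=0.0):
    R=Rt(az,e,180+phi); M=R.as_matrix(); rel=(R*Rg.inv())
    up=rel.apply([0,0,1]); G=np.zeros(3)
    rimc=G+up*.015
    h=np.array([up[0],up[1],0]); hn=np.linalg.norm(h); h=h/max(hn,1e-6)
    # lowest rim dir: projection of -z onto rim plane
    d=-np.array([0,0,1])+up*up[2]; d/=max(np.linalg.norm(d),1e-9)
    lip=rimc+d*.033; 
    cups=[]
    # finger corners
    F=[];B=[]
    for sy in(-1,1):
        for sx in (-.008,.008):
            for yy in (.030,.046):
                F+= [M@[sx,sy*yy,.019],M@[sx,sy*yy,-.06]]
        for sx in (-.0375,.0375):
            for zz in (-.078,-.2): B.append(M@[sx,sy*.0885,zz])
    F=np.array(F);B=np.array(B)
    off=can+[0,0,zlip]-h*back-lip
    tcp=off+.019*M[:,2]
    tilt=np.degrees(np.arccos(up[2]))
    return R,tcp,tilt,h,F[:,2].min()+off[2],B[:,2].min()+off[2],off
if __name__=='__main__':
  for az in (60,85,100):
   for e in (5,15,30):
    qp=None
    for phi in (0,60,90,120,150):
        R,tcp,tilt,h,fz,bz,G=pour(az,e,phi,.02)
        c,q=ik(tcp,R,[qp] if qp is not None else [[-.5,.4,2,1.1,1.2,-.9]])
        qp=q if c<1e-6 else qp
        print(az,e,phi,'tilt%.0f'%tilt,'h',np.round(h[:2],2),'fz %.3f bz %.3f'%(fz,bz),'tcp',np.round(tcp,3),'%.0e'%c,np.round(q,2))
E
python3 t2.py
```

```text
60 5 0 tilt25 h [-0.5  -0.87] fz 0.141 bz 0.120 tcp [0.512 0.246 0.149] 1e-28 [-0.39  0.53  2.21  1.66  1.44 -1.17]
60 5 60 tilt62 h [ 0.48 -0.88] fz 0.127 bz 0.084 tcp [0.48 0.24 0.17] 1e-27 [-0.45  0.43  2.29  1.6   1.46 -0.11]
60 5 90 tilt88 h [ 0.5  -0.87] fz 0.135 bz 0.101 tcp [0.485 0.229 0.181] 6e-23 [-0.47  0.4   2.28  1.58  1.47  0.46]
60 5 120 tilt113 h [ 0.41 -0.91] fz 0.141 bz 0.098 tcp [0.493 0.215 0.185] 2e-22 [-0.5   0.4   2.26  1.55  1.48  1.  ]
60 5 150 tilt135 h [ 0.13 -0.99] fz 0.153 bz 0.114 tcp [0.495 0.202 0.182] 8e-22 [-0.53  0.41  2.25  1.52  1.5   1.53]
60 15 0 tilt15 h [-0.5  -0.87] fz 0.131 bz 0.128 tcp [0.511 0.245 0.139] 7e-20 [-0.36  0.38  2.23  1.57  1.27 -1.02]
60 15 60 tilt57 h [ 0.55 -0.83] fz 0.122 bz 0.097 tcp [0.476 0.239 0.164] 3e-22 [-0.42  0.25  2.32  1.51  1.3   0.07]
60 15 90 tilt83 h [ 0.51 -0.86] fz 0.131 bz 0.115 tcp [0.483 0.23  0.176] 5e-19 [-0.44  0.22  2.3   1.48  1.31  0.64]
60 15 120 tilt107 h [ 0.37 -0.93] fz 0.139 bz 0.114 tcp [0.491 0.218 0.181] 8e-19 [-0.46  0.22  2.28  1.46  1.33  1.19]
60 15 150 tilt127 h [ 0.05 -1.  ] fz 0.152
[... 3513 characters left out ...]
ilt127 h [ 0.68 -0.74] fz 0.152 bz 0.132 tcp [0.486 0.21  0.181] 6e-29 [-0.36  0.55  1.74  1.01  1.77  1.77]
100 30 0 tilt0 h [ 0. -0.] fz 0.119 bz 0.142 tcp [0.481 0.214 0.126] 7e-28 [-0.3   0.47  1.79  0.88  1.56 -0.82]
100 30 60 tilt51 h [ 0.99 -0.11] fz 0.119 bz 0.123 tcp [0.449 0.218 0.157] 1e-23 [-0.32  0.36  1.86  0.87  1.59  0.25]
100 30 90 tilt76 h [ 0.96 -0.29] fz 0.129 bz 0.141 tcp [0.459 0.221 0.169] 2e-30 [-0.3   0.36  1.84  0.88  1.6   0.8 ]
100 30 120 tilt97 h [ 0.86 -0.51] fz 0.137 bz 0.141 tcp [0.472 0.22  0.175] 1e-28 [-0.3   0.37  1.8   0.88  1.61  1.35]
100 30 150 tilt114 h [ 0.62 -0.79] fz 0.151 bz 0.159 tcp [0.481 0.215 0.177] 4e-25 [-0.3   0.38  1.78  0.88  1.62  1.88]
```

```bash
python3 -c "
from h import *
from kin import ik
R=Rt(30,30,180)
rows([.37,-.365,.19],R)
print(ik(np.array([.37,-.365,.19]),R,[[-1.3,.5,1.9,1.1,1.3,-.9]]))
print(ik(np.array([.37,-.365,.19]),Rt(30,30),[[-1.3,.5,1.9,1.1,1.3,-.9]]))
"
```

```text
need rows 12.81 full [ 0.0337 -0.0209 -0.0253  1.7064 -0.4983 -0.6727]
[0.003, -0.002, -0.002, 0.131, -0.038, -0.052],[0.005, -0.003, -0.004, 0.263, -0.077, -0.103],[0.008, -0.005, -0.006, 0.394, -0.115, -0.155],[0.01, -0.006, -0.008, 0.525, -0.153, -0.207],[0.013, -0.008, -0.01, 0.656, -0.192, -0.259],
(np.float64(7.620134417962537e-30), array([-1.51529627,  0.33827926,  1.80687589,  0.88528758,  1.62722207,
       -0.72209325]))
(np.float64(0.3571415308063989), array([-1.24653201,  0.06691445,  1.80557973,  0.50052462,  1.34895953,
       -2.82      ]))
```

Call:
send_rows(plan=[[0.015, -0.01, 0.0, 0.656, -0.192, -0.259], [0.015, -0.01, 0.0, 0.656, -0.192, -0.259], [0.015, -0.01, 0.0, 0.656, -0.192, -0.259], [0.015, -0.01, 0.0, 0.656, -0.192, -0.259], [0.015, -0.01, 0.0, 0.656, -0.192, -0.259]])

```text
time: 3.45
eef_pos: [0.3515, -0.355, 0.2167]
tcp_rot: [2.674, -0.026, 1.257]
contact_force: [0.1, -1.0, 0.1]
opening: 0.094
```

```bash
python3 -c "
from h import *
st();rows([.37,-.365,.19],Rt(30,30,180))
"
```

```text
t 3.45 pos [ 0.3515 -0.355   0.2167] rot [ 2.674 -0.026  1.257] q [-1.232 -0.224  2.023  0.431  1.104 -1.063] F [ 0.09 -1.03  0.12] op 0.094
need rows 7.86 full [ 0.0185 -0.01   -0.0267  1.0478 -0.305  -0.4104]
[0.002, -0.001, -0.003, 0.131, -0.038, -0.051],[0.005, -0.002, -0.007, 0.262, -0.076, -0.103],[0.007, -0.004, -0.01, 0.393, -0.114, -0.154],[0.009, -0.005, -0.013, 0.524, -0.152, -0.205],[0.012, -0.006, -0.017, 0.655, -0.191, -0.257],
```

Call:
send_rows(plan=[[0.018, -0.01, -0.02, 0.655, -0.191, -0.257], [0.018, -0.01, -0.02, 0.655, -0.191, -0.257], [0.018, -0.01, -0.02, 0.655, -0.191, -0.257], [0.018, -0.01, -0.02, 0.655, -0.191, -0.257], [0.018, -0.01, -0.02, 0.655, -0.191, -0.257]])

```text
time: 3.95
eef_pos: [0.3693, -0.3663, 0.1971]
tcp_rot: [2.808, -0.7, 0.937]
contact_force: [-0.8, 0.5, 0.6]
opening: 0.0942
```

```bash
python3 -c "
from h import *
st();rows([.37,-.365,.15],Rt(30,30,180))
"
```

```text
t 3.95 pos [ 0.3693 -0.3663  0.1971] rot [ 2.808 -0.7    0.937] q [-1.425  0.147  1.841  0.727  1.462 -0.867] F [-0.79  0.52  0.65] op 0.0942
need rows 2.91 full [ 0.0007  0.0013 -0.0471  0.3893 -0.113  -0.1507]
[0.0, 0.0, -0.016, 0.13, -0.038, -0.05],[0.0, 0.001, -0.031, 0.26, -0.075, -0.1],[0.001, 0.001, -0.047, 0.389, -0.113, -0.151],
```

Call:
send_rows(plan=[[0.001, 0.001, -0.047, 0.389, -0.113, -0.151], [0.001, 0.001, -0.047, 0.389, -0.113, -0.151], [0.001, 0.001, -0.047, 0.389, -0.113, -0.151], [0.001, 0.001, -0.047, 0.389, -0.113, -0.151]])

```text
time: 4.35
eef_pos: [0.3692, -0.3651, 0.1474]
tcp_rot: [-3.13, -1.049, 0.511]
contact_force: [0.2, -0.6, -0.7]
opening: 0.0944
```

```bash
python3 -c "
from h import *
st();rows([.404,-.345,.0905],Rt(30,30,180))
p=vision.capture('wrist'); save(p,'w1')
for r in vision.masks_of('cup',p)[:1]: print(r['p'],r['point'])
print('c',-np.array(p['R']).T@p['t'],proj(p,[[.48,-.3015,.055],[.48,-.3015,0]]))
"
```

```text
t 4.35 pos [ 0.3692 -0.3651  0.1474] rot [-3.13  -1.049  0.511] q [-1.52   0.413  1.821  0.882  1.576 -0.787] F [ 0.19 -0.58 -0.7 ] op 0.0944
need rows 1.39 full [ 0.0348  0.0201 -0.0569 -0.006  -0.0011  0.0026]
[0.017, 0.01, -0.028, -0.003, -0.001, 0.001],[0.035, 0.02, -0.057, -0.006, -0.001, 0.003],
c [ 0.2701605  -0.42539959  0.30493972] [[277.42386121 210.1731429 ]
 [277.89000803 245.4929643 ]]
```

View pics/w1.png

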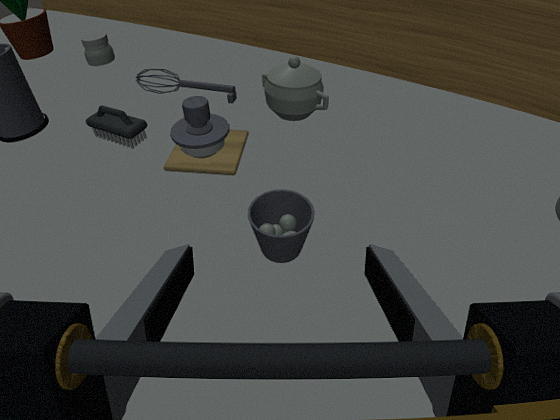

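Call:
send_rows(plan=[[0.02, 0.01, -0.03, -0.006, -0.001, 0.003], [0.036, 0.019, -0.057, -0.006, -0.001, 0.003], [0.066, 0.036, -0.077, -0.006, -0.001, 0.003], [0.096, 0.053, -0.097, -0.006, -0.001, 0.003], [0.126, 0.07, -0.117, -0.006, -0.001, 0.003]])

```text
time: 4.95
eef_pos: [0.498, -0.2958, 0.0339]
tcp_rot: [3.115, -1.041, 0.551]
contact_force: [-0.5, -0.3, 0.5]
opening: 0.0944
```

Call:
send_rows(plan=[[0, 0, 0, 0, 0, 0]])

```text
time: 5.05
eef_pos: [0.4997, -0.291, 0.0333]
tcp_rot: [3.117, -1.04, 0.557]
contact_force: [-0.5, 0.5, -0.1]
opening: 0.094
```

```bash
python3 -c "
from h import *
st();rows([.495,-.295,.0305],Rt(30,30,180))
p=vision.capture('wrist'); save(p,'w2')
"
```

```text
t 5.05 pos [ 0.4997 -0.291   0.0333] rot [ 3.117 -1.04   0.557] q [-1.235  0.607  1.865  1.089  1.272 -0.894] F [-0.45  0.54 -0.13] op 0.094
need rows 0.13 full [-0.0047 -0.004  -0.0028  0.0142  0.0005 -0.0123]
[-0.005, -0.004, -0.003, 0.014, 0.001, -0.012],
```

View pics/w2.png

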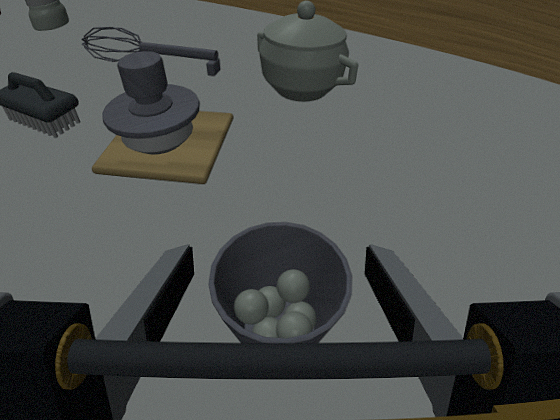

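```bash
python3 -c "
from h import *
p=vision.capture('wrist')
print(onz(p,(280.5,284),.055))
s=bot.get_state(); R=Ro.from_euler('xyz',s['tcp_rot']).as_matrix()
print(s['eef_pos']-.019*R[:,2],s['eef_pos'])
print(proj(p,[s['eef_pos']]))
"
```

```text
[ 0.47667828 -0.3096984   0.055     ]
[ 0.48487741 -0.30355541  0.04491343] [ 0.49908559 -0.29538717  0.03530055]
[[277.99303208 261.26455197]]
```

Call:
send_rows(plan=[[-0.006, -0.005, -0.004, 0, 0, 0], [-0.006, -0.005, -0.004, 0, 0, 0]])

```text
time: 5.35
eef_pos: [0.4926, -0.3032, 0.0324]
tcp_rot: [3.1, -1.038, 0.566]
contact_force: [0.7, -0.3, 1.1]
opening: 0.0938
```

Call:
send_rows(plan=[[0, 0, 0, 0, 0, 0], [0, 0, 0, 0, 0, 0], [0, 0, 0, 0, 0, 0], [0, 0, 0, 0, 0, 0], [0, 0, 0, 0, 0, 0]], jaw=1, newtons=25)

```text
time: 5.85
eef_pos: [0.4924, -0.3026, 0.0325]
tcp_rot: [3.101, -1.039, 0.565]
contact_force: [-2.3, 1.9, 2.4]
opening: 0.0619
```

```bash
python3 -c "
from h import *
st()
p=vision.capture('wrist'); save(p,'w3')
"
```

```text
t 5.85 pos [ 0.4924 -0.3026  0.0325] rot [ 3.101 -1.039  0.565] q [-1.257  0.613  1.855  1.079  1.28  -0.903] F [-2.27  1.94  2.36] op 0.0619
```

View pics/w3.png

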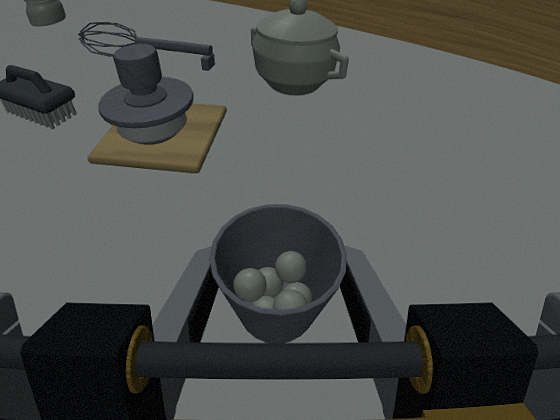

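Call:
send_rows(plan=[[0, 0, 0.015, 0, 0, 0], [0, 0, 0.04, 0, 0, 0], [0, 0, 0.07, 0, 0, 0], [0, 0, 0.1, 0, 0, 0], [0, 0, 0.13, 0, 0, 0]])

```text
time: 6.4
eef_pos: [0.4923, -0.3025, 0.1629]
tcp_rot: [3.103, -1.038, 0.564]
contact_force: [0.2, 0.1, -1.1]
opening: 0.0618
```

```bash
python3 -c "
from h import *
st()
p=vision.capture('wrist'); save(p,'w4')
rows([.45,-.12,.25],Rt(57,30,180))
"
```

```text
t 6.4 pos [ 0.4923 -0.3025  0.1629] rot [ 3.103 -1.038  0.564] q [-1.256  0.348  1.863  1.026  1.407 -0.673] F [ 0.15  0.06 -1.14] op 0.0618
need rows 4.13 full [-0.0439  0.1847  0.0817  0.0255  0.0148  0.4643]
[-0.009, 0.037, 0.016, 0.005, 0.003, 0.093],[-0.018, 0.074, 0.033, 0.01, 0.006, 0.186],[-0.026, 0.111, 0.049, 0.015, 0.009, 0.279],[-0.035, 0.148, 0.065, 0.02, 0.012, 0.371],[-0.044, 0.185, 0.082, 0.026, 0.015, 0.464],
```

View pics/w4.png

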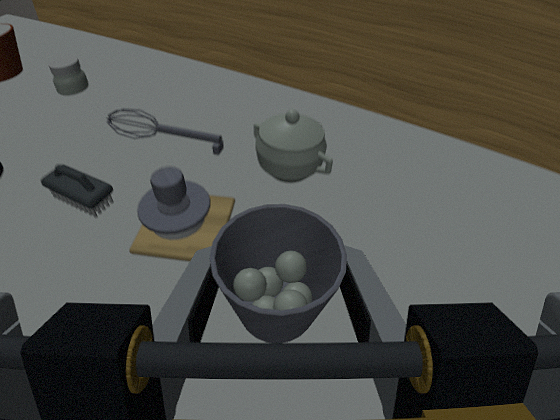

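Call:
send_rows(plan=[[-0.009, 0.037, 0.025, 0.005, 0.003, 0.093], [-0.018, 0.074, 0.05, 0.01, 0.006, 0.186], [-0.026, 0.111, 0.07, 0.015, 0.009, 0.279], [-0.035, 0.148, 0.08, 0.02, 0.012, 0.371], [-0.044, 0.185, 0.09, 0.026, 0.015, 0.464]])

```text
time: 6.95
eef_pos: [0.4495, -0.1189, 0.2582]
tcp_rot: [3.141, -1.046, 0.997]
contact_force: [0.1, 1.3, -2.8]
opening: 0.0618
```

```bash
sed -i 's/^Rg=.*/from scipy.spatial.transform import Rotation as Ro\nRg=Ro.from_euler("xyz",[3.103,-1.038,.564])/; s/rimc=G+up\*.015/rimc=G+up*.010/' t2.py; python3 -c "
from t2 import *
from h import rows,st
st()
rows([.455,.06,.26],Rt(85,30,180))
for e in (15,22,30):
  for phi in (0,30,60,90,120,150,165):
    R,tcp,tilt,h,fz,bz,G=pour(85,e,phi,.03,.012)
    c,q=ik(tcp,R,[[-.4,.3,2,1.,1.4,0]])
    print(e,phi,'tilt%.0f'%tilt,'h',np.round(h[:2],2),'fz %.3f bz %.3f'%(fz,bz),'tcp',np.round(tcp,3),'%.0e'%c,np.round(q,2))
"
```

```text
t 6.95 pos [ 0.4495 -0.1189  0.2582] rot [ 3.141 -1.046  0.997] q [-1.09   0.116  1.912  0.868  1.733 -0.659] F [ 0.07  1.3  -2.76] op 0.0618
need rows 3.58 full [ 5.500e-03  1.789e-01  1.800e-03  1.200e-03 -2.000e-04  4.865e-01]
[0.001, 0.045, 0.0, 0.0, -0.0, 0.122],[0.003, 0.089, 0.001, 0.001, -0.0, 0.243],[0.004, 0.134, 0.001, 0.001, -0.0, 0.365],[0.005, 0.179, 0.002, 0.001, -0.0, 0.486],
15 0 tilt16 h [-0.01 -1.  ] fz 0.147 bz 0.143 tcp [0.486 0.263 0.154] 2e-19 [-0.33  0.48  1.97  1.22  1.52 -0.9 ]
15 30 tilt33 h [ 0.78 -0.63] fz 0.136 bz 0.115 tcp [0.45  0.245 0.164] 2e-24 [-0.4   0.41  2.05  1.17  1.56 -0.4 ]
15 60 tilt58 h [ 0.85 -0.53] fz 0.135 bz 0.111 tcp [0.453 0.236 0.178] 4e-24 [-0.41  0.38  2.04  1.16  1.58  0.15]
15 90 tilt84 h [ 0.82 -0.57] fz 0.142 bz 0.126 tcp [0.465 0.231 0.187] 1e-24 [-0.41  0.38  2.01  1.16  1.59  0.7 ]
15 120 tilt108 h [ 0.71 -0.7 ] fz 0.147 bz 0.123 tcp [0.477 0.224 0.19 ] 4e-30 [-0.41  0.39  1.98  1.16  1.6   1.24]
15 150 tilt127 h [ 0.44 -0.9 ] fz 0.159 bz 0.138 tcp [0.485 0.217 0.188] 9e-20 [-0.42  0.41  1.96  1.15  1.61  1.77]
15 165 tilt1
[... 1021 characters left out ...]
0.77]
30 30 tilt27 h [ 0.97 -0.24] fz 0.131 bz 0.139 tcp [0.441 0.226 0.157] 4e-28 [-0.37  0.22  2.07  1.    1.42 -0.23]
30 60 tilt52 h [ 0.93 -0.38] fz 0.133 bz 0.136 tcp [0.448 0.229 0.17 ] 3e-20 [-0.35  0.2   2.05  1.    1.43  0.34]
30 90 tilt76 h [ 0.84 -0.54] fz 0.140 bz 0.152 tcp [0.461 0.23  0.18 ] 1e-20 [-0.34  0.2   2.02  1.01  1.44  0.89]
30 120 tilt98 h [ 0.68 -0.73] fz 0.147 bz 0.150 tcp [0.474 0.227 0.185] 2e-21 [-0.34  0.22  1.98  1.01  1.45  1.43]
30 150 tilt114 h [ 0.37 -0.93] fz 0.159 bz 0.167 tcp [0.482 0.222 0.185] 2e-25 [-0.34  0.24  1.96  1.    1.46  1.96]
30 165 tilt118 h [ 0.15 -0.99] fz 0.167 bz 0.182 tcp [0.485 0.22  0.184] 1e-20 [-0.35  0.24  1.96  1.    1.46  2.22]
```

Call:
send_rows(plan=[[0.001, 0.045, 0.005, 0, 0, 0.122], [0.002, 0.09, 0.005, 0, 0, 0.243], [0.003, 0.135, 0.0, 0, 0, 0.365], [0.003, 0.18, 0, 0, 0, 0.486], [0.003, 0.225, -0.01, 0, 0, 0.487]])

```text
time: 7.45
eef_pos: [0.4551, 0.1068, 0.2482]
tcp_rot: [3.133, -1.044, 1.493]
contact_force: [0.2, -0.8, -1.9]
opening: 0.0615
```

```bash
python3 -c "
from h import *
st();rows([.446,.228,.185],Rt(85,30,180+30))
"
```

```text
t 7.45 pos [0.4551 0.1068 0.2482] rot [ 3.133 -1.044  1.493] q [-0.597  0.133  1.916  0.867  1.714 -0.676] F [ 0.21 -0.77 -1.93] op 0.0615
need rows 3.56 full [-0.0091  0.1212 -0.0632  0.0434  0.4553 -0.2649]
[-0.002, 0.03, -0.016, 0.011, 0.114, -0.066],[-0.005, 0.061, -0.032, 0.022, 0.228, -0.132],[-0.007, 0.091, -0.047, 0.033, 0.341, -0.199],[-0.009, 0.121, -0.063, 0.043, 0.455, -0.265],
```

Call:
send_rows(plan=[[-0.002, 0.03, -0.005, 0.011, 0.114, -0.066], [-0.005, 0.061, -0.015, 0.022, 0.228, -0.132], [-0.007, 0.091, -0.03, 0.033, 0.341, -0.199], [-0.009, 0.121, -0.05, 0.043, 0.455, -0.265], [-0.009, 0.121, -0.06, 0.043, 0.455, -0.265]])

```text
time: 7.95
eef_pos: [0.443, 0.2308, 0.1859]
tcp_rot: [-2.424, -0.844, 0.627]
contact_force: [0.0, -0.1, -1.0]
opening: 0.0619
```

```bash
python3 -c "
from h import *
st();rows([.449,.229,.173],Rt(85,30,180+60),4)
p=vision.capture('scene'); save(p,'s1'); 
cv2.imwrite('pics/s1c.png',cv2.resize(p['color'][80:240,330:530],(800,640))[:600])
"
```

```text
t 7.95 pos [0.443  0.2308 0.1859] rot [-2.424 -0.844  0.627] q [-0.357  0.159  2.056  0.994  1.459 -0.156] F [ 0.04 -0.06 -0.96] op 0.0619
need rows 3.51 full [ 0.006  -0.0018 -0.0129  0.0382  0.447  -0.2654]
[0.001, -0.0, -0.003, 0.01, 0.112, -0.066],[0.003, -0.001, -0.006, 0.019, 0.223, -0.133],[0.004, -0.001, -0.01, 0.029, 0.335, -0.199],[0.006, -0.002, -0.013, 0.038, 0.447, -0.265],
```

View pics/s1c.png

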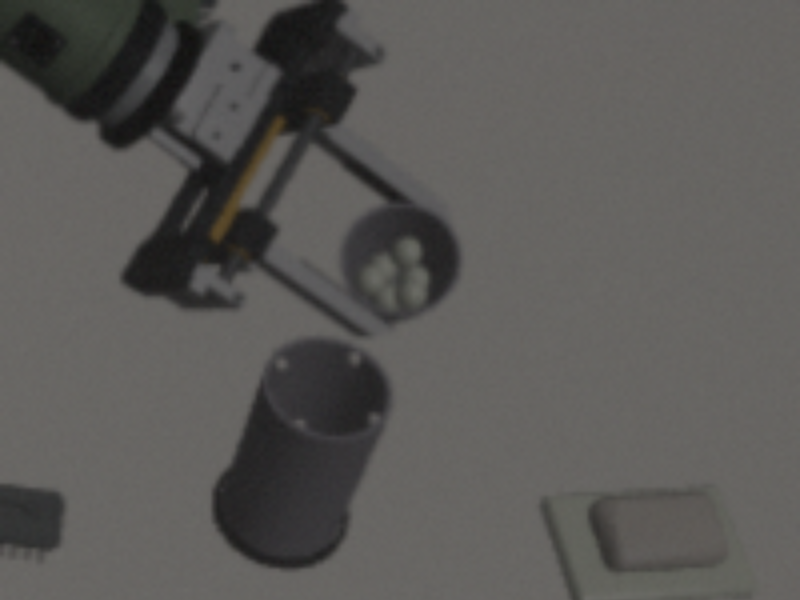

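```bash
cat > ov.py <<'E'
from h import *
Rg=Ro.from_euler("xyz",[3.103,-1.038,.564])
def ov(cam,name,can=(.484,.198),box=(330,80,200,150),s=4):
    p=vision.capture(cam); st_=bot.get_state(); R=Ro.from_euler('xyz',st_['tcp_rot']); G=st_['eef_pos']-.019*R.as_matrix()[:,2]
    rel=R*Rg.inv(); a=np.linspace(0,2*np.pi,60); im=cv2.resize(p['color'],None,fx=s,fy=s)
    rim=G+rel.apply(np.c_[.033*np.cos(a),.033*np.sin(a),0*a+.010])
    cr=np.c_[can[0]+.038*np.cos(a),can[1]+.038*np.sin(a),0*a+.13]
    for pts,c in((rim,(0,0,255)),(cr,(0,255,0))):
        cv2.polylines(im,[np.round(proj(p,pts)*s+s/2).astype(int)],True,c,1)
    lip=rim[np.argmin(rim[:,2])]; print('lip',np.round(lip,4),'can-lip',np.round(np.array(can)-lip[:2],4))
    x,y,w,h=box; cv2.imwrite('pics/'+name+'.png',np.clip(im[y*s:(y+h)*s,x*s:(x+w)*s]*1.7,0,255).astype('uint8'))
    return p
E
python3 -c "
from ov import *
ov('scene','s2');ov('top','t2',box=(90,190,150,150))"
```

```text
lip [0.476  0.203  0.1898] can-lip [ 0.008 -0.005]
lip [0.4773 0.2022 0.191 ] can-lip [ 0.0067 -0.0042]
```

View pics/s2.png

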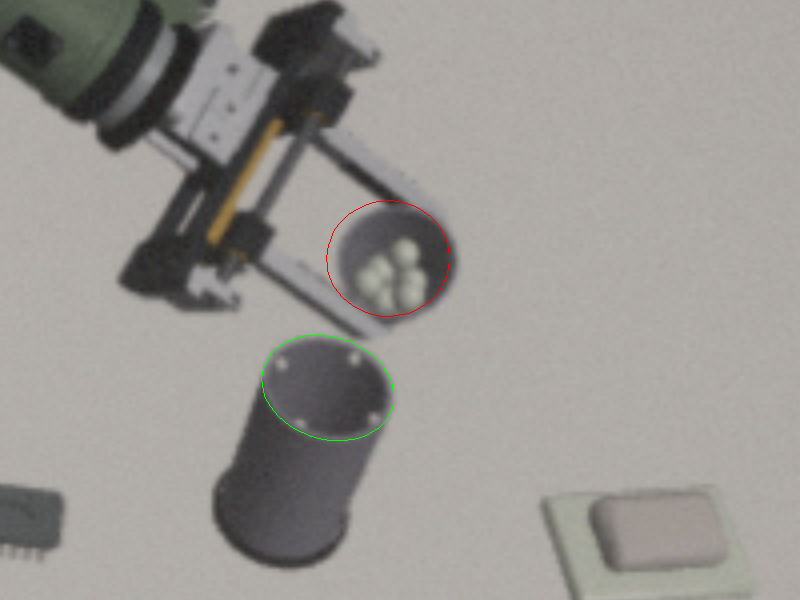

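View pics/t2.png

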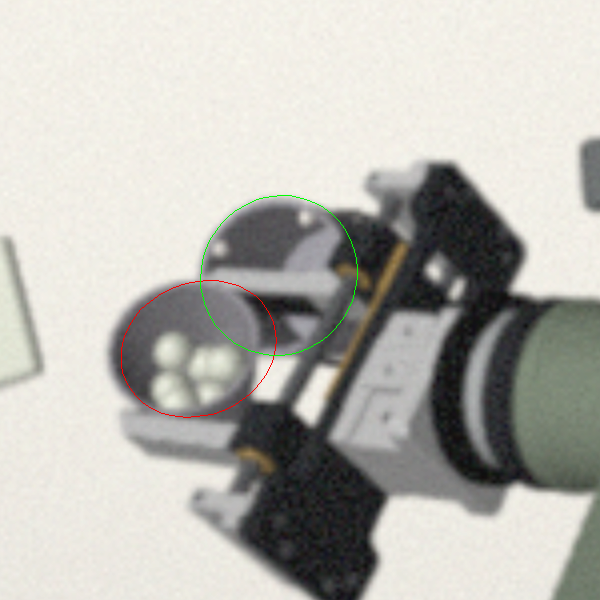

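Call:
send_rows(plan=[[0.001, -0.001, -0.003, 0.01, 0.112, -0.066], [0.003, -0.003, -0.006, 0.019, 0.223, -0.133], [0.004, -0.005, -0.01, 0.029, 0.335, -0.199], [0.006, -0.006, -0.013, 0.038, 0.447, -0.265], [0.01, -0.006, -0.01, 0.048, 0.558, -0.331]])

```text
time: 8.6
eef_pos: [0.4573, 0.2201, 0.1776]
tcp_rot: [-2.134, -0.34, 0.111]
contact_force: [0.6, -0.7, -1.6]
opening: 0.062
```

```bash
python3 -c "
from ov import *
st();rows([.473,.223,.185],Rt(85,30,180+112),6)
ov('scene','s3');"
```

```text
t 8.6 pos [0.4573 0.2201 0.1776] rot [-2.134 -0.34   0.111] q [-0.37   0.195  2.032  0.994  1.448  0.48 ] F [ 0.56 -0.73 -1.61] op 0.062
need rows 5.23 full [ 0.0157  0.0029  0.0074  0.0654  0.6716 -0.3824]
[0.003, 0.0, 0.001, 0.011, 0.112, -0.064],[0.005, 0.001, 0.002, 0.022, 0.224, -0.127],[0.008, 0.001, 0.004, 0.033, 0.336, -0.191],[0.01, 0.002, 0.005, 0.044, 0.448, -0.255],[0.013, 0.002, 0.006, 0.055, 0.56, -0.319],
lip [0.4801 0.192  0.1654] can-lip [0.0039 0.006 ]
```

View pics/s3.png

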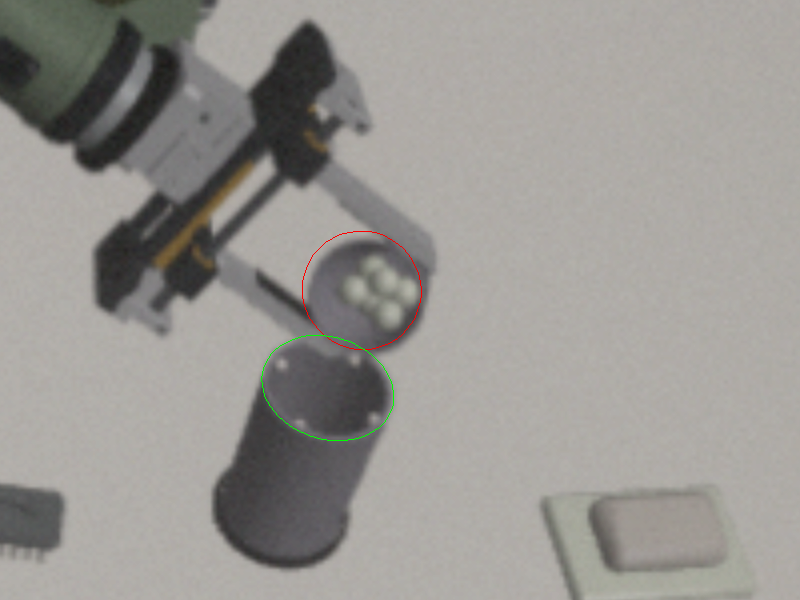

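Call:
send_rows(plan=[[0.001, 0.001, 0.002, 0.011, 0.112, -0.064], [0.002, 0.002, 0.004, 0.022, 0.224, -0.127], [0.004, 0.002, 0.006, 0.033, 0.336, -0.191], [0.006, 0.003, 0.007, 0.044, 0.448, -0.255], [0.008, 0.003, 0.008, 0.055, 0.56, -0.319]])

```text
time: 9.15
eef_pos: [0.468, 0.2216, 0.1874]
tcp_rot: [-2.111, 0.22, -0.224]
contact_force: [-0.3, 1.1, -1.7]
opening: 0.0618
```

```bash
python3 -c "
from ov import *
st();rows([.48,.22,.185],Rt(85,30,180+150),5)
ov('scene','s4');"
```

```text
t 9.15 pos [0.468  0.2216 0.1874] rot [-2.111  0.22  -0.224] q [-0.358  0.197  2.002  0.998  1.458  1.158] F [-0.34  1.06 -1.65] op 0.0618
need rows 5.32 full [ 0.012  -0.0016 -0.0024  0.0641  0.6828 -0.3909]
[0.002, -0.0, -0.0, 0.013, 0.137, -0.078],[0.005, -0.001, -0.001, 0.026, 0.273, -0.156],[0.007, -0.001, -0.001, 0.038, 0.41, -0.235],[0.01, -0.001, -0.002, 0.051, 0.546, -0.313],[0.012, -0.002, -0.002, 0.064, 0.683, -0.391],
lip [0.4766 0.1987 0.1646] can-lip [ 0.0074 -0.0007]
```

View pics/s4.png

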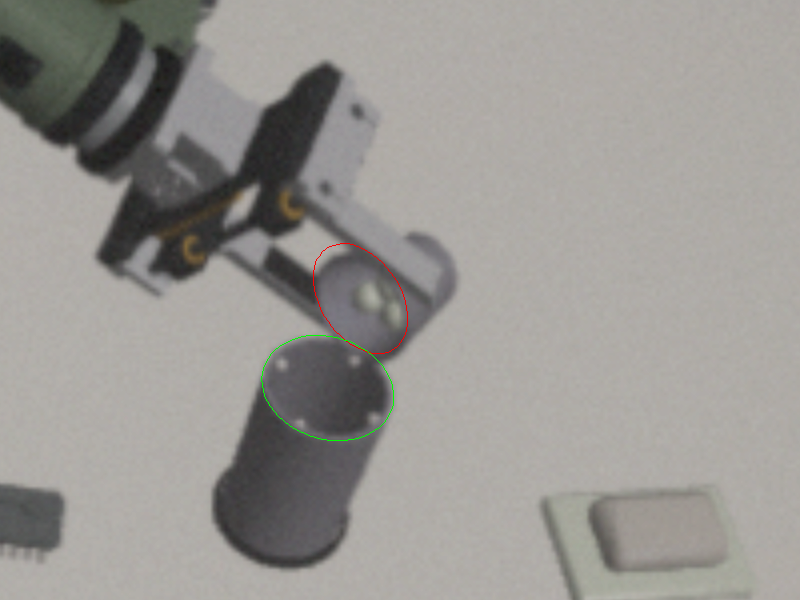

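Call:
send_rows(plan=[[0.001, -0.001, 0.0, 0.011, 0.112, -0.064], [0.002, -0.002, 0.0, 0.019, 0.2, -0.114], [0.003, -0.003, 0.0, 0.027, 0.29, -0.165]])

```text
time: 9.5
eef_pos: [0.4725, 0.2174, 0.1881]
tcp_rot: [-2.181, 0.503, -0.418]
contact_force: [-0.9, 0.3, -1.3]
opening: 0.0616
```

```bash
python3 -c "
from ov import *
st();rows([.48,.218,.185],Rt(85,30,180+150),5)
ov('scene','s5');"
```

```text
t 9.5 pos [0.4725 0.2174 0.1881] rot [-2.181  0.503 -0.418] q [-0.363  0.206  1.989  0.994  1.465  1.497] F [-0.89  0.31 -1.25] op 0.0616
need rows 3.05 full [ 0.0075  0.0006 -0.0031  0.038   0.3925 -0.2229]
[0.001, 0.0, -0.001, 0.008, 0.078, -0.045],[0.003, 0.0, -0.001, 0.015, 0.157, -0.089],[0.004, 0.0, -0.002, 0.023, 0.235, -0.134],[0.006, 0.001, -0.002, 0.03, 0.314, -0.178],[0.007, 0.001, -0.003, 0.038, 0.392, -0.223],
lip [0.4729 0.1969 0.1634] can-lip [0.0111 0.0011]
```

View pics/s5.png

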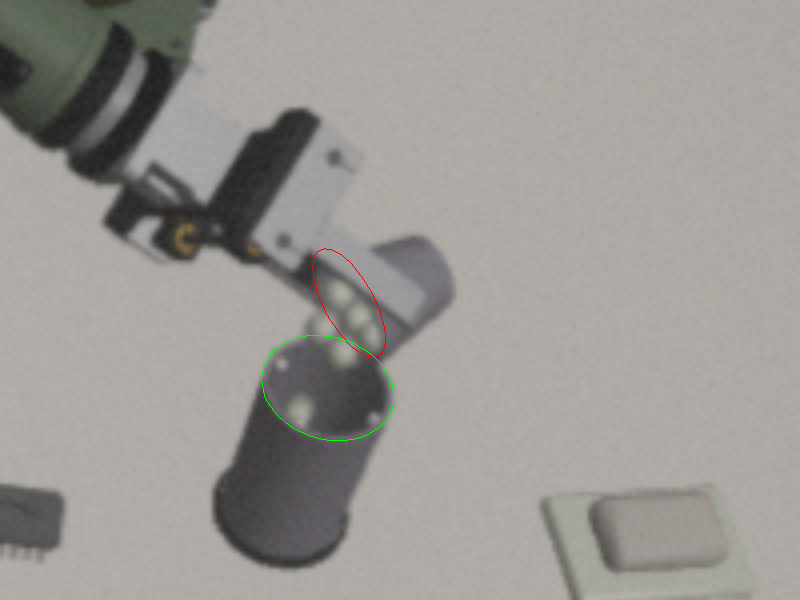

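Call:
send_rows(plan=[[0.001, 0.002, 0, 0.004, 0.04, -0.023], [0.001, 0.003, 0, 0.008, 0.08, -0.046]])

```text
time: 9.75
eef_pos: [0.475, 0.2193, 0.1888]
tcp_rot: [-2.212, 0.576, -0.482]
contact_force: [-0.5, 0.1, -0.6]
opening: 0.0618
```

```bash
python3 -c "
from ov import *
st()
ov('scene','s6');"
```

```text
t 9.75 pos [0.475  0.2193 0.1888] rot [-2.212  0.576 -0.482] q [-0.358  0.207  1.986  0.998  1.461  1.591] F [-0.49  0.08 -0.58] op 0.0618
lip [0.4747 0.2016 0.1639] can-lip [ 0.0093 -0.0036]
```

View pics/s6.png

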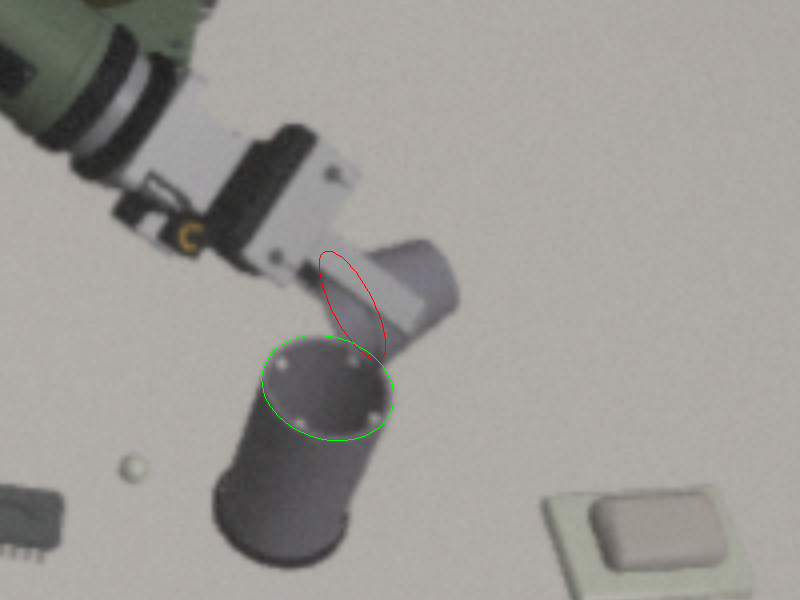

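Call:
send_rows(plan=[[0.001, 0, 0, 0.012, 0.11, -0.063], [0.003, 0, 0, 0.02, 0.22, -0.126]])

```text
time: 10.0
eef_pos: [0.4784, 0.2188, 0.1892]
tcp_rot: [-2.347, 0.771, -0.694]
contact_force: [-0.4, -1.1, -1.1]
opening: 0.0618
```

```bash
python3 -c "
from ov import *
st()
p=ov('scene','s7',box=(300,80,200,150));save(p,'s7f')"
```

```text
t 10.0 pos [0.4784 0.2188 0.1892] rot [-2.347  0.771 -0.694] q [-0.356  0.213  1.976  0.998  1.461  1.85 ] F [-0.39 -1.08 -1.13] op 0.0618
lip [0.4773 0.2051 0.1645] can-lip [ 0.0067 -0.0071]
```

View pics/s7.png

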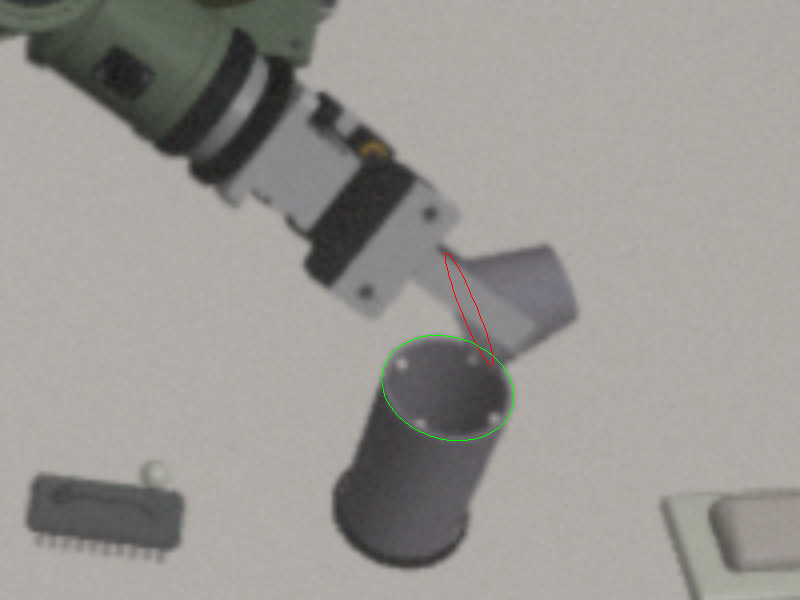

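```bash
python3 -c "
from ov import *
p=vision.capture('scene');q=vision.capture('top')
for n,i in(('s8',p),('t8',q)): cv2.imwrite('pics/'+n+'.png',np.clip(i['color']*1.5,0,255).astype('uint8'))
for i in (p,q):
    for r in vision.masks_of('pearl0_center',i)[:4]: print(round(r['p'],2),r['point'],r['mask'].sum(),onz(i,r['point'],.009))
"
```

```text
0.42 [327.3, 215.5] 973 [ 0.57731092 -0.13361968  0.009     ]
0.25 [166.3, 261.9] 352 [0.48216162 0.21727524 0.009     ]
```

View pics/s8.png

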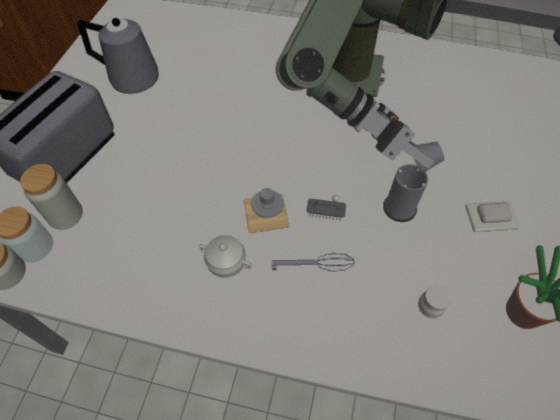

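View pics/t8.png

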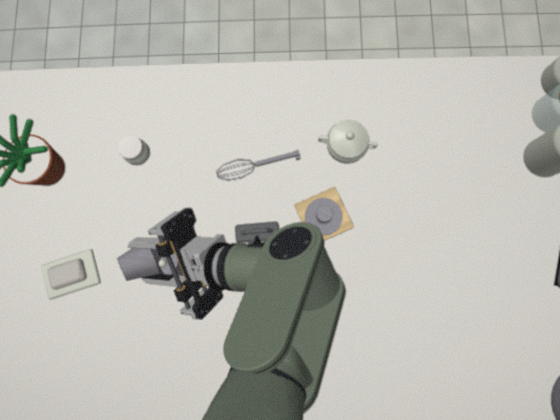

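```bash
python3 -c "
from ov import *
from kin import ik
p=vision.capture('scene')
print('pearl',onz(p,(335.5,198),.009))
for d in (0,24,40):
  R=Ro.from_euler('z',d,degrees=True)*Rg; tz=R.as_matrix()[:,2]
  for C in ([.43,-.17,.042],[.45,-.22,.042],[.48,-.3,.042]):
    t=np.array(C)+.017*tz
    for b in (0,.1):
      c,q=ik(t-b*tz,R,[[-.9,.4,1.9,1,1.3,-.9]]); print(d,C,b,np.round(t,3),'%.0e'%c,np.round(q,2))
rows([.46,.10,.25],Ro.from_euler('z',54,degrees=True)*Rg)
"
```

```text
pearl [0.49985055 0.03510146 0.009     ]
0 [0.43, -0.17, 0.042] 0 [ 0.443 -0.163  0.033] 5e-21 [-1.26  0.46  2.19  1.13  1.2  -1.07]
0 [0.43, -0.17, 0.042] 0.1 [ 0.443 -0.163  0.033] 2e-28 [-1.49  0.31  2.19  0.92  1.38 -1.02]
0 [0.45, -0.22, 0.042] 0 [ 0.463 -0.213  0.033] 7e-22 [-1.25  0.51  2.07  1.11  1.23 -1.01]
0 [0.45, -0.22, 0.042] 0.1 [ 0.463 -0.213  0.033] 1e-18 [-1.46  0.39  2.07  0.94  1.39 -0.96]
0 [0.48, -0.3, 0.042] 0 [ 0.493 -0.293  0.033] 4e-27 [-1.25  0.6   1.87  1.09  1.27 -0.9 ]
0 [0.48, -0.3, 0.042] 0.1 [ 0.493 -0.293  0.033] 2e-29 [-1.41  0.51  1.86  0.95  1.42 -0.87]
24 [0.43, -0.17, 0.042] 0 [ 0.439 -0.158  0.033] 5e-22 [-1.16  0.58  1.93  0.85  1.42 -1.05]
24 [0.43, -0.17, 0.042] 0.1 [ 0.439 -0.158  0.033] 3e-27 [-1.31  0.51  1.85  0.74  1.59 -1.01]
24 [0.45, -0.22, 0.042] 0 [ 0.459 -0.208  0.033] 1e-30 [-1.16  0.64  1.8   0.84  1.47 -1.  ]
24 [0.45, -0.22, 0.042] 0.1 [ 0.459 -0.208  0.033] 3e-22 [-1.3   0.59  1.72  0.75  1.63 -0.97]
24 [0.48, -0.3, 0.042] 0 [ 0.489 -0.288  0.033] 7e-21 [-1.17  0.74  1.58  0.83  1.55 -0.92]
24 [0.48, -0.3, 0.042] 0.1 [ 0.489 
[... 226 characters left out ...]
4  0.63  1.73 -1.04]
40 [0.45, -0.22, 0.042] 0 [ 0.455 -0.206  0.033] 7e-23 [-1.08  0.72  1.62  0.7   1.63 -1.03]
40 [0.45, -0.22, 0.042] 0.1 [ 0.455 -0.206  0.033] 3e-20 [-1.18  0.71  1.49  0.64  1.79 -1.  ]
40 [0.48, -0.3, 0.042] 0 [ 0.485 -0.286  0.033] 4e-30 [-1.1   0.84  1.39  0.7   1.72 -0.96]
40 [0.48, -0.3, 0.042] 0.1 [ 0.485 -0.286  0.033] 9e-24 [-1.19  0.85  1.24  0.66  1.88 -0.93]
need rows 16.99 full [-0.0178 -0.1193  0.0611 -0.222  -2.1668  1.2678]
[-0.001, -0.007, 0.004, -0.013, -0.127, 0.075],[-0.002, -0.014, 0.007, -0.026, -0.255, 0.149],[-0.003, -0.021, 0.011, -0.039, -0.382, 0.224],[-0.004, -0.028, 0.014, -0.052, -0.51, 0.298],[-0.005, -0.035, 0.018, -0.065, -0.637, 0.373],
```

```bash
python3 -c "
from ov import *
rows([.459,-.208,.17],Ro.from_euler('z',24,degrees=True)*Rg)
R0=Ro.from_euler('xyz',bot.get_state()['tcp_rot']);v=((Ro.from_euler('z',24,degrees=True)*Rg)*R0.inv()).as_rotvec()
from kin import ik
q=[-.356,.213,1.976,.998,1.461,1.85]
for f in (.2,.4,.6,.8,1):
  R=Ro.from_rotvec(v*f)*R0; pos=np.array([.478-.019*f,.219-.427*f,.26-.09*max(0,f-.5)*2]); c,q=ik(pos,R,[q]);print(f,np.round(R.as_matrix()[:,2],2),'%.0e'%c,np.round(q,2))
"
```

```text
need rows 15.34 full [-0.0188 -0.4273 -0.0189 -0.7343 -1.9282  0.9616]
[-0.001, -0.027, -0.001, -0.046, -0.121, 0.06],[-0.002, -0.053, -0.002, -0.092, -0.241, 0.12],[-0.004, -0.08, -0.004, -0.138, -0.362, 0.18],[-0.005, -0.107, -0.005, -0.184, -0.482, 0.24],[-0.006, -0.134, -0.006, -0.229, -0.603, 0.301],
0.2 [ 0.13  0.8  -0.59] 7e-23 [-0.5   0.04  1.92  0.87  1.6   1.52]
0.4 [ 0.22  0.74 -0.63] 4e-29 [-0.67  0.    1.92  0.8   1.63  1.  ]
0.6 [ 0.33  0.7  -0.63] 1e-28 [-0.85  0.04  1.93  0.79  1.62  0.41]
0.8 [ 0.43  0.68 -0.59] 8e-26 [-1.03  0.17  1.9   0.81  1.6  -0.21]
1 [ 0.51  0.69 -0.51] 2e-22 [-1.16  0.37  1.8   0.84  1.64 -0.8 ]
```

Call:
send_rows(plan=[[-0.001, -0.005, 0.04, -0.046, -0.121, 0.06], [-0.002, -0.03, 0.07, -0.092, -0.241, 0.12], [-0.004, -0.065, 0.08, -0.138, -0.362, 0.18], [-0.005, -0.1, 0.08, -0.184, -0.482, 0.24], [-0.006, -0.134, 0.08, -0.229, -0.603, 0.301]])

```text
time: 10.8
eef_pos: [0.4718, 0.0839, 0.2697]
tcp_rot: [-2.243, 0.124, -0.326]
contact_force: [0.3, -0.3, -1.2]
opening: 0.0619
```

```bash
python3 -c "
from ov import *
st();rows([.459,-.208,.17],Ro.from_euler('z',24,degrees=True)*Rg)
q=vision.capture('top');cv2.imwrite('pics/t9.png',np.clip(cv2.resize(q['color'][200:320,100:300],(800,480))*1.5,0,255).astype('uint8'))
"
```

```text
t 10.8 pos [0.4718 0.0839 0.2697] rot [-2.243  0.124 -0.326] q [-6.020e-01  1.000e-03  1.913e+00  8.240e-01  1.633e+00  1.230e+00] F [ 0.28 -0.31 -1.17] op 0.0619
need rows 10.47 full [-0.0128 -0.2919 -0.0997 -0.5007 -1.3167  0.6558]
[-0.001, -0.027, -0.009, -0.046, -0.12, 0.06],[-0.002, -0.053, -0.018, -0.091, -0.239, 0.119],[-0.004, -0.08, -0.027, -0.137, -0.359, 0.179],[-0.005, -0.106, -0.036, -0.182, -0.479, 0.238],[-0.006, -0.133, -0.045, -0.228, -0.598, 0.298],
```

View pics/t9.png

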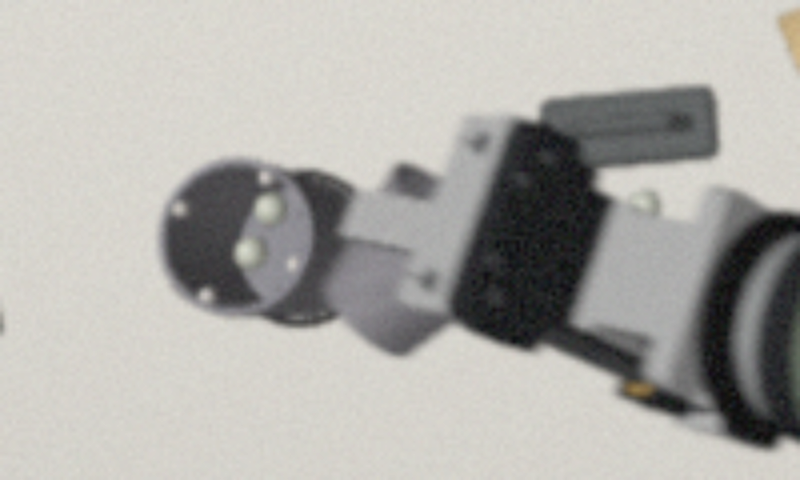

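Call:
send_rows(plan=[[-0.001, -0.027, 0.0, -0.046, -0.12, 0.06], [-0.002, -0.053, 0.0, -0.091, -0.239, 0.119], [-0.004, -0.08, -0.005, -0.137, -0.359, 0.179], [-0.005, -0.106, -0.01, -0.182, -0.479, 0.238], [-0.006, -0.133, -0.015, -0.228, -0.598, 0.298]])

```text
time: 11.35
eef_pos: [0.4666, -0.0535, 0.2545]
tcp_rot: [-2.378, -0.513, 0.011]
contact_force: [1.3, -0.1, -1.5]
opening: 0.0617
```

```bash
python3 -c "
from ov import *
st();rows([.459,-.208,.17],Ro.from_euler('z',24,degrees=True)*Rg)
q=vision.capture('scene');cv2.imwrite('pics/s9.png',np.clip(cv2.resize(q['color'][60:260,170:450],(784,560))*1.5,0,255).astype('uint8'))
q=vision.capture('top');cv2.imwrite('pics/t10.png',np.clip(cv2.resize(q['color'][200:320,100:300],(800,480))*1.5,0,255).astype('uint8'))
"
```

```text
t 11.35 pos [ 0.4666 -0.0535  0.2545] rot [-2.378 -0.513  0.011] q [-0.888  0.03   1.91   0.789  1.643  0.335] F [ 1.28 -0.07 -1.49] op 0.0617
need rows 5.63 full [-0.0076 -0.1545 -0.0845 -0.2704 -0.7059  0.3568]
[-0.001, -0.026, -0.014, -0.045, -0.118, 0.059],[-0.003, -0.051, -0.028, -0.09, -0.235, 0.119],[-0.004, -0.077, -0.042, -0.135, -0.353, 0.178],[-0.005, -0.103, -0.056, -0.18, -0.471, 0.238],[-0.006, -0.129, -0.07, -0.225, -0.588, 0.297],
```

View pics/s9.png

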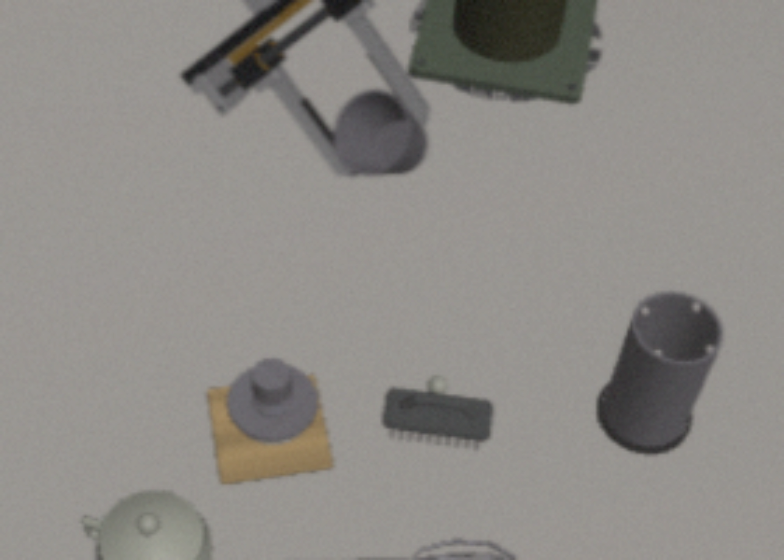

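View pics/t10.png

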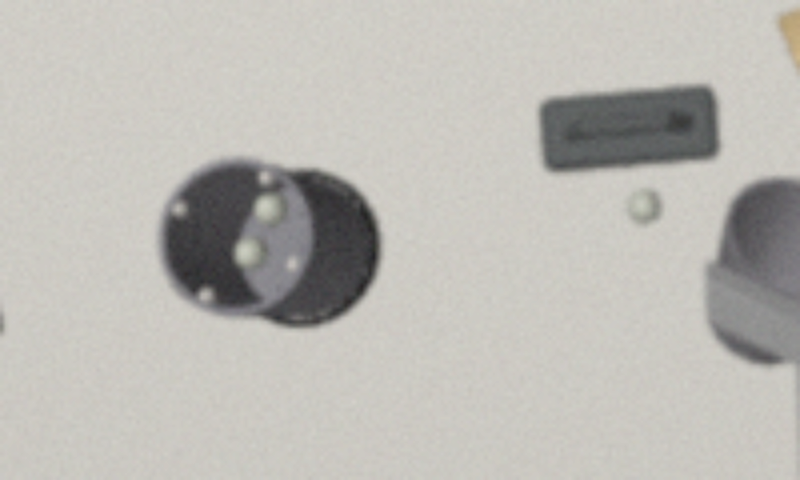

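Call:
send_rows(plan=[[-0.001, -0.026, -0.01, -0.045, -0.118, 0.059], [-0.003, -0.051, -0.02, -0.09, -0.235, 0.119], [-0.004, -0.077, -0.03, -0.135, -0.353, 0.178], [-0.005, -0.103, -0.045, -0.18, -0.471, 0.238], [-0.006, -0.129, -0.06, -0.225, -0.588, 0.297]])

```text
time: 11.95
eef_pos: [0.4609, -0.184, 0.1938]
tcp_rot: [-2.95, -0.996, 0.724]
contact_force: [0.6, -0.9, -0.6]
opening: 0.0617
```

```bash
python3 -c "
from ov import *
st();rows([.459,-.208,.07],Ro.from_euler('z',24,degrees=True)*Rg)
p=vision.capture('scene'); q=vision.capture('top')
print(onz(p,(170+438/2.8,60+385/2.8),.009),onz(q,(261,251.2),.009))
for k,(i,x,y) in enumerate(((p,320,185),(q,245,235))): cv2.imwrite('pics/pl%d.png'%k,cv2.resize(i['color'][y:y+30,x:x+30],(450,450)))
"
```

```text
t 11.95 pos [ 0.4609 -0.184   0.1938] rot [-2.95  -0.996  0.724] q [-1.13   0.287  1.837  0.832  1.642 -0.609] F [ 0.56 -0.88 -0.56] op 0.0617
need rows 2.52 full [-0.0019 -0.024  -0.1238 -0.0481 -0.1185  0.0622]
[-0.001, -0.008, -0.041, -0.016, -0.04, 0.021],[-0.001, -0.016, -0.083, -0.032, -0.079, 0.041],[-0.002, -0.024, -0.124, -0.048, -0.119, 0.062],
[0.50365781 0.01236409 0.009     ] [0.5022319  0.01137242 0.009     ]
```

View pics/pl0.png

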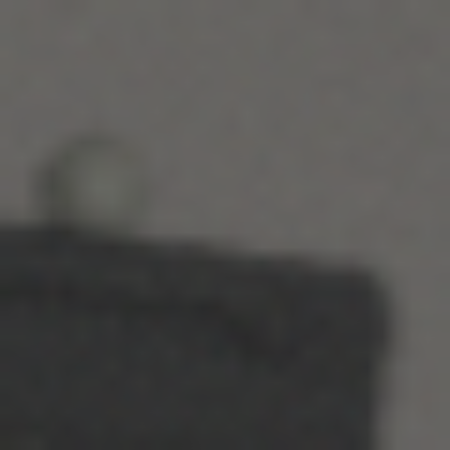

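View pics/pl1.png

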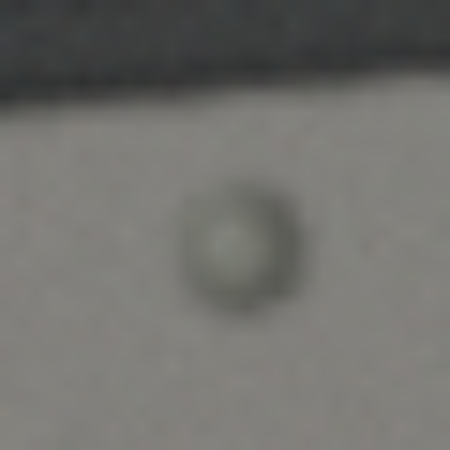

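Call:
send_rows(plan=[[-0.001, -0.008, -0.041, -0.016, -0.04, 0.021], [-0.001, -0.016, -0.083, -0.032, -0.079, 0.041], [-0.002, -0.024, -0.12, -0.048, -0.119, 0.062], [-0.002, -0.024, -0.13, -0.048, -0.119, 0.062], [-0.002, -0.024, -0.14, -0.048, -0.119, 0.062]])

```text
time: 12.55
eef_pos: [0.4587, -0.208, 0.0521]
tcp_rot: [3.126, -1.041, 0.958]
contact_force: [0.2, 0.5, 0.3]
opening: 0.0617
```

```bash
python3 -c "
from ov import *
st();rows([.459,-.208,.033],Ro.from_euler('z',24,degrees=True)*Rg)
"
```

```text
t 12.55 pos [ 0.4587 -0.208   0.0521] rot [ 3.126 -1.041  0.958] q [-1.166  0.599  1.807  0.84   1.491 -0.962] F [0.18 0.46 0.29] op 0.0617
need rows 0.38 full [ 0.0003 -0.     -0.0191 -0.0087 -0.0081  0.0055]
[0.0, -0.0, -0.019, -0.009, -0.008, 0.006],
```

Call:
send_rows(plan=[[0, 0, -0.01, -0.009, -0.008, 0.006], [0, 0, -0.017, -0.009, -0.008, 0.006], [0, 0, -0.019, -0.009, -0.008, 0.006], [0, 0, -0.02, -0.009, -0.008, 0.006]])

```text
time: 12.95
eef_pos: [0.459, -0.2082, 0.0327]
tcp_rot: [3.101, -1.037, 0.985]
contact_force: [-0.3, 0.6, -0.7]
opening: 0.0618
```

```bash
python3 -c "
from ov import *
st()
q=vision.capture('scene');cv2.imwrite('pics/s10.png',np.clip(cv2.resize(q['color'][80:200,170:330],(800,600))*1.5,0,255).astype('uint8'))
"
```

```text
t 12.95 pos [ 0.459  -0.2082  0.0327] rot [ 3.101 -1.037  0.985] q [-1.166  0.637  1.802  0.842  1.466 -1.   ] F [-0.28  0.59 -0.7 ] op 0.0618
```

View pics/s10.png

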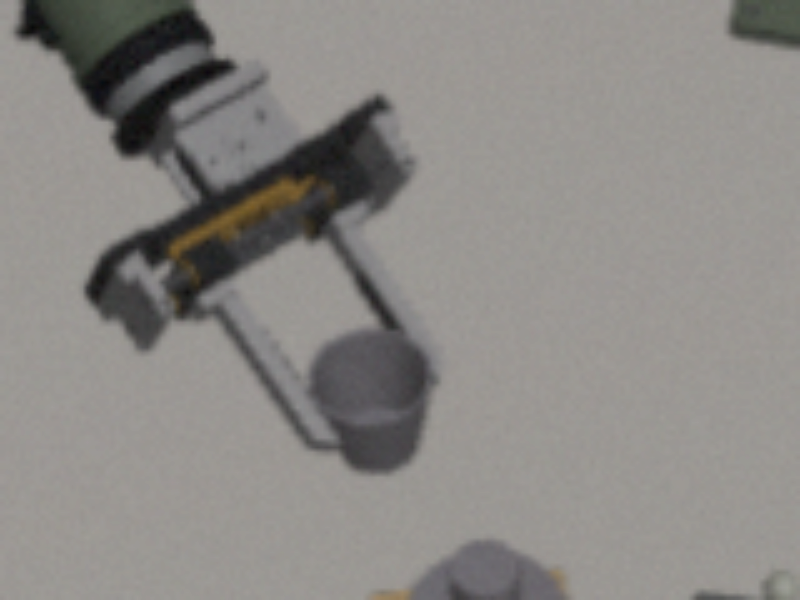

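Call:
send_rows(plan=[[0, 0, -0.001, 0, 0, 0], [0, 0, -0.002, 0, 0, 0]])

```text
time: 13.2
eef_pos: [0.4592, -0.208, 0.0324]
tcp_rot: [3.099, -1.04, 0.987]
contact_force: [-4.1, -1.1, 8.5]
opening: 0.062
```

Call:
send_rows(plan=[[0, 0, 0, 0, 0, 0], [0, 0, 0, 0, 0, 0], [0, 0, 0, 0, 0, 0], [0, 0, 0, 0, 0, 0]], jaw=0)

```text
time: 13.6
eef_pos: [0.4592, -0.2081, 0.0323]
tcp_rot: [3.099, -1.04, 0.987]
contact_force: [-0.6, -0.5, 0.0]
opening: 0.0904
```

Call:
send_rows(plan=[[-0.02, -0.03, 0.02, 0, 0, 0], [-0.04, -0.06, 0.042, 0, 0, 0], [-0.06, -0.09, 0.062, 0, 0, 0], [-0.06, -0.09, 0.11, 0, 0, 0], [-0.06, -0.09, 0.15, 0, 0, 0]])

```text
time: 14.1
eef_pos: [0.3987, -0.2993, 0.1836]
tcp_rot: [3.1, -1.041, 0.985]
contact_force: [0.6, -0.7, -0.4]
opening: 0.094
```

```bash
python3 -c "
from ov import *
from kin import ik
st()
w=vision.capture('wrist');save(w,'w5')
for phi in (0,90,180,-90):
  for pos in ([.5,.012,.12],[.5,.012,.01]):
   for az,e in ((90,89.9),(60,70),(90,70)):
    c,q=ik(np.array(pos),Rt(az,e,phi),[[-.3,.5,1.8,.3,1.3,0],[-.3,.5,1.8,.3,1.3,1.5],[-.3,.5,1.8,.3,1.3,-1.5]]); print(phi,pos,az,e,'%.0e'%c,np.round(q,2))
"
```

```text
t 14.1 pos [ 0.3987 -0.2993  0.1836] rot [ 3.1   -1.041  0.985] q [-1.325  0.443  1.667  0.749  1.784 -0.852] F [ 0.61 -0.73 -0.38] op 0.094
0 [0.5, 0.012, 0.12] 90 89.9 6e-03 [-0.21  0.13  1.83  0.09  1.19  2.82]
0 [0.5, 0.012, 0.12] 60 70 2e-02 [-0.49  0.06  2.    0.55  1.11  2.82]
0 [0.5, 0.012, 0.12] 90 70 3e-24 [-0.38  0.19  1.8   0.34  1.3   2.65]
0 [0.5, 0.012, 0.01] 90 89.9 5e-03 [-0.21  0.3   1.89  0.1   0.95  2.82]
0 [0.5, 0.012, 0.01] 60 70 3e-03 [-0.44  0.26  2.03  0.55  0.88  2.82]
0 [0.5, 0.012, 0.01] 90 70 3e-18 [-0.38  0.37  1.85  0.37  1.09  2.57]
90 [0.5, 0.012, 0.12] 90 89.9 4e-26 [-0.15  0.14  1.81  0.    1.19 -1.72]
90 [0.5, 0.012, 0.12] 60 70 2e-21 [-0.39  0.06  1.94  0.39  1.12 -1.6 ]
90 [0.5, 0.012, 0.12] 90 70 2e-22 [-0.38  0.19  1.8   0.34  1.3  -2.06]
90 [0.5, 0.012, 0.01] 90 89.9 6e-20 [-0.15  0.31  1.87  0.    0.96 -1.72]
90 [0.5, 0.012, 0.01] 60 70 5e-27 [-0.39  0.26  2.    0.45  0.88 -1.73]
90 [0.5, 0.012, 0.01] 90 70 3e-19 [-0.38  0.37  1.85  0.37  1.09 -2.15]
180 [0.5, 0.012, 0.12] 90 89.9 6e-19 [-0.15  0.14  1.81  0.    1.19 -0.15]
180 [0.5, 0.012, 0.12] 60 70 8e-20 [-0.39  0.06  1.94  0.39  1.12 -0.03]
180 [0.5, 0.012, 0.12] 90 70 2e-29 [-0.38  0.19  1.8   0.34  1.3  -0.49]
180 [0.5, 0.012, 0.01] 90 89.9 2e-21 [-0.15  0.31  1.87  0.    0.96 -0.15]
180 [0.5, 0.012, 0.01] 60 70 8e-28 [-0.39  0.26  2.    0.45  0.88 -0.16]
180 [0.5, 0.012, 0.01] 90 70 9e-31 [-0.38  0.37  1.85  0.37  1.09 -0.57]
-90 [0.5, 0.012, 0.12] 90 89.9 1e-26 [-0.15  0.14  1.81  0.    1.19  1.42]
-90 [0.5, 0.012, 0.12] 60 70 2e-29 [-0.39  0.06  1.94  0.39  1.12  1.54]
-90 [0.5, 0.012, 0.12] 90 70 2e-23 [-0.38  0.19  1.8   0.34  1.3   1.08]
-90 [0.5, 0.012, 0.01] 90 89.9 3e-26 [-0.15  0.31  1.87  0.    0.96  1.42]
-90 [0.5, 0.012, 0.01] 60 70 5e-24 [-0.39  0.26  2.    0.45  0.88  1.41]
-90 [0.5, 0.012, 0.01] 90 70 7e-30 [-0.38  0.37  1.85  0.37  1.09  1.  ]
```

View pics/w5.png

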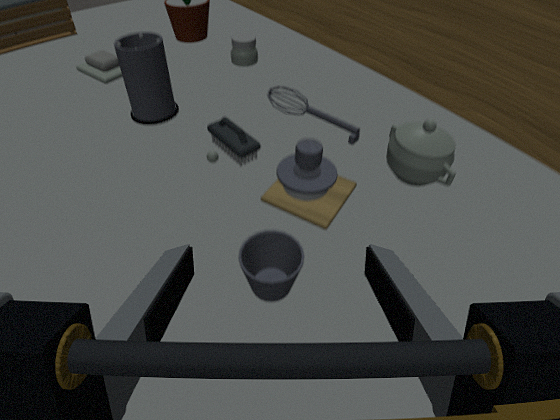

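```bash
python3 -c "
from ov import *
R=Rt(90,90,90);print(R.as_matrix().round(2))
rows([.5,.012,.12],R)
"
```

```text
[[-1. -0.  0.]
 [-0.  1.  0.]
 [-0.  0. -1.]]
need rows 15.57 full [ 0.0998  0.3135 -0.0698 -1.1284 -0.5425  1.9408]
[0.006, 0.02, -0.004, -0.071, -0.034, 0.121],[0.012, 0.039, -0.009, -0.141, -0.068, 0.243],[0.019, 0.059, -0.013, -0.212, -0.102, 0.364],[0.025, 0.078, -0.017, -0.282, -0.136, 0.485],[0.031, 0.098, -0.022, -0.353, -0.17, 0.606],
```

```bash
python3 -c "
from ov import *
rows([.5,.012,.12],Rt(90,90,-90))
rows([.5,.012,.12],Rt(90,90,120))
rows([.5,.012,.12],Rt(90,90,-120))
"
```

```text
need rows 9.36 full [ 0.0998  0.3135 -0.0698 -0.4662  0.9698 -0.877 ]
[0.01, 0.031, -0.007, -0.047, 0.097, -0.088],[0.02, 0.063, -0.014, -0.093, 0.194, -0.175],[0.03, 0.094, -0.021, -0.14, 0.291, -0.263],[0.04, 0.125, -0.028, -0.186, 0.388, -0.351],[0.05, 0.157, -0.035, -0.233, 0.485, -0.438],
need rows 12.68 full [ 0.0998  0.3135 -0.0698 -1.1346 -0.2139  1.4852]
[0.008, 0.024, -0.005, -0.087, -0.016, 0.114],[0.015, 0.048, -0.011, -0.175, -0.033, 0.228],[0.023, 0.072, -0.016, -0.262, -0.049, 0.343],[0.031, 0.096, -0.021, -0.349, -0.066, 0.457],[0.038, 0.121, -0.027, -0.436, -0.082, 0.571],
need rows 7.55 full [ 0.0998  0.3135 -0.0698 -0.6815  0.793  -0.4036]
[0.012, 0.039, -0.009, -0.085, 0.099, -0.05],[0.025, 0.078, -0.017, -0.17, 0.198, -0.101],[0.037, 0.118, -0.026, -0.256, 0.297, -0.151],[0.05, 0.157, -0.035, -0.341, 0.396, -0.202],[0.062, 0.196, -0.044, -0.426, 0.496, -0.252],
```

Call:
send_rows(plan=[[0.01, 0.031, 0.0, -0.047, 0.097, -0.088], [0.02, 0.063, 0.0, -0.093, 0.194, -0.175], [0.03, 0.094, 0.0, -0.14, 0.291, -0.263], [0.04, 0.125, 0, -0.186, 0.388, -0.351], [0.05, 0.157, -0.01, -0.233, 0.485, -0.438]], jaw=0.5)

```text
time: 14.65
eef_pos: [0.45, -0.1462, 0.1814]
tcp_rot: [-3.014, -0.523, 0.417]
contact_force: [-0.1, 0.1, 0.4]
opening: 0.0572
```

```bash
python3 -c "
from ov import *
st()
rows([.5,.012,.12],Rt(90,90,-90))
"
```

```text
t 14.65 pos [ 0.45   -0.1462  0.1814] rot [-3.014 -0.523  0.417] q [-0.899 -0.094  2.017  0.566  1.268  0.034] F [-0.1   0.08  0.39] op 0.0572
need rows 4.71 full [ 0.05    0.1582 -0.0614 -0.2319  0.4896 -0.4405]
[0.01, 0.032, -0.012, -0.046, 0.098, -0.088],[0.02, 0.063, -0.025, -0.093, 0.196, -0.176],[0.03, 0.095, -0.037, -0.139, 0.294, -0.264],[0.04, 0.127, -0.049, -0.186, 0.392, -0.352],[0.05, 0.158, -0.061, -0.232, 0.49, -0.44],
```

Call:
send_rows(plan=[[0.01, 0.032, -0.012, -0.046, 0.098, -0.088], [0.02, 0.063, -0.025, -0.093, 0.196, -0.176], [0.03, 0.095, -0.037, -0.139, 0.294, -0.264], [0.04, 0.127, -0.049, -0.186, 0.392, -0.352], [0.05, 0.158, -0.061, -0.232, 0.49, -0.44]])

```text
time: 15.15
eef_pos: [0.4931, -0.0086, 0.1282]
tcp_rot: [-3.076, -0.125, 0.115]
contact_force: [-0.1, -0.8, -0.9]
opening: 0.0469
```

```bash
python3 -c "
from ov import *
st()
rows([.5,.012,.12],Rt(90,90,-90))
w=vision.capture('wrist');save(w,'w6'); print(proj(w,[[.503,.012,.009],[.5,.012,.009]]))
"
```

```text
t 15.15 pos [ 0.4931 -0.0086  0.1282] rot [-3.076 -0.125  0.115] q [-0.269  0.036  1.91   0.12   1.107  1.134] F [-0.09 -0.78 -0.92] op 0.0469
need rows 1.24 full [ 0.0069  0.0206 -0.0082 -0.0725  0.1209 -0.1185]
[0.003, 0.01, -0.004, -0.036, 0.06, -0.059],[0.007, 0.021, -0.008, -0.072, 0.121, -0.119],
[[263.56748928 207.59693297]
 [263.16882211 210.97820001]]
```

View pics/w6.png

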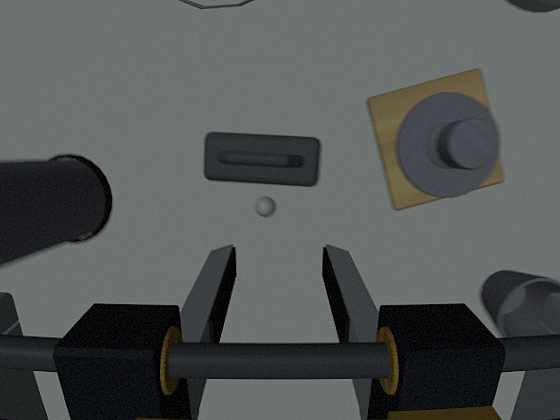

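Call:
send_rows(plan=[[0.009, 0.021, -0.02, -0.072, 0.121, -0.119], [0.009, 0.0205, -0.06, -0.072, 0.121, -0.119], [0.009, 0.0205, -0.09, -0.072, 0.121, -0.119], [0.009, 0.0205, -0.09, -0.072, 0.121, -0.119]])

```text
time: 15.6
eef_pos: [0.4984, 0.0198, 0.0322]
tcp_rot: [-3.134, 0.014, 0.004]
contact_force: [-0.9, 0.5, -0.4]
opening: 0.0467
```

```bash
python3 -c "
from ov import *
st()
rows([.503,.0115,.003],Rt(90,90,-90))
w=vision.capture('wrist');save(w,'w7')
"
```

```text
t 15.6 pos [0.4984 0.0198 0.0322] rot [-3.134  0.014  0.004] q [-0.138  0.276  1.859  0.006  1.021  1.426] F [-0.94  0.47 -0.4 ] op 0.0467
need rows 0.61 full [ 0.0046 -0.0083 -0.0292 -0.0074 -0.0136 -0.0035]
[0.005, -0.008, -0.029, -0.007, -0.014, -0.003],
```

View pics/w7.png

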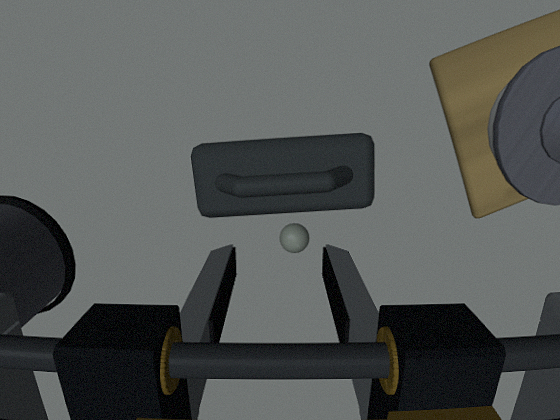

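Call:
send_rows(plan=[[0.005, -0.008, 0.0, -0.007, -0.014, -0.003], [0.005, -0.008, -0.01, -0.007, -0.014, -0.003]])

```text
time: 15.85
eef_pos: [0.5088, 0.0095, 0.0274]
tcp_rot: [3.14, -0.013, -0.002]
contact_force: [0.1, 0.4, 0.7]
opening: 0.0472
```

```bash
python3 -c "
from ov import *
st()
rows([.503,.0115,.003],Rt(90,90,-90))
w=vision.capture('wrist');save(w,'w8')
r=vision.masks_of('pearl0_center',w)[:1]
for k in r: print(k['p'],k['point'],onz(w,k['point'],.009))
"
```

```text
t 15.85 pos [0.5088 0.0095 0.0274] rot [ 3.14e+00 -1.30e-02 -2.00e-03] q [-0.152  0.286  1.858  0.     0.985  1.421] F [0.09 0.36 0.71] op 0.0472
need rows 0.5 full [-0.0058  0.002  -0.0244  0.0017  0.0127  0.0018]
[-0.006, 0.002, -0.024, 0.002, 0.013, 0.002],
```

View pics/w8.png

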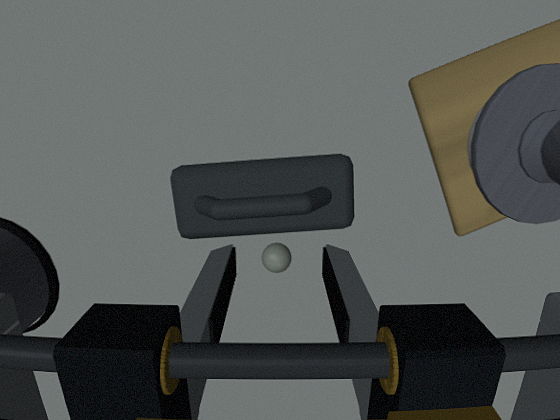

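```bash
python3 -c "
from ov import *
w=vision.capture('wrist');s=bot.get_state()
print(s['eef_pos'],proj(w,[s['eef_pos'],s['eef_pos']*[1,1,0]+[0,0,.009]]),onz(w,(276,257),.009),w['R'])
"
```

```text
[0.50571422 0.0104697  0.02516222] [[275.40093303 262.57917261]
 [275.66271635 251.33049041]] [0.50212716 0.01028663 0.009     ] [[-1.74573139e-03 -9.99998433e-01 -2.94394414e-04]
 [-9.63805666e-01  1.60406249e-03  2.66600946e-01]
 [-2.66600056e-01  7.49152646e-04 -9.63806956e-01]]
```

Call:
send_rows(plan=[[-0.004, 0, -0.01, 0.0, 0.01, 0.0], [-0.004, 0, -0.02, 0.0, 0.01, 0.0], [-0.004, 0, -0.022, 0.0, 0.01, 0.0]])

```text
time: 16.3
eef_pos: [0.5002, 0.0107, 0.0016]
tcp_rot: [-3.141, 0.007, -0.002]
contact_force: [0.1, -0.4, -0.9]
opening: 0.0471
```

```bash
python3 -c "
from ov import *
st()
w=vision.capture('wrist');save(w,'w9')
"
```

```text
t 16.3 pos [0.5002 0.0107 0.0016] rot [-3.141e+00  7.000e-03 -2.000e-03] q [-1.510e-01  3.280e-01  1.872e+00 -1.000e-03  9.490e-01  1.422e+00] F [ 0.06 -0.36 -0.9 ] op 0.0471
```

View pics/w9.png

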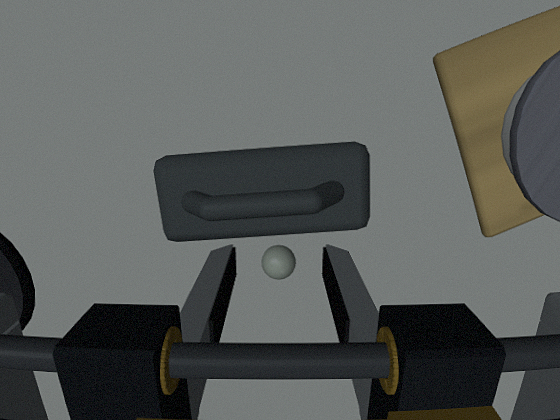

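Call:
send_rows(plan=[[0.001, 0, 0, 0, 0, 0], [0.001, 0, 0, 0, 0, 0], [0.001, 0, 0, 0, 0, 0], [0.001, 0, 0, 0, 0, 0]], jaw=1, newtons=10)

```text
time: 16.75
eef_pos: [0.5016, 0.0107, 0.0019]
tcp_rot: [-3.142, 0.006, -0.002]
contact_force: [0.5, -0.0, -0.2]
opening: 0.0182
```

Call:
send_rows(plan=[[0, 0, 0, 0, 0, 0], [0, 0, 0.02, 0, 0, 0], [0, 0, 0.05, 0, 0, 0], [0, 0, 0.09, 0, 0, 0], [0, 0, 0.14, 0, 0, 0]])

```text
time: 17.25
eef_pos: [0.4997, 0.011, 0.1417]
tcp_rot: [-3.141, 0.011, -0.002]
contact_force: [0.2, -0.7, -1.1]
opening: 0.0172
```

```bash
python3 -c "
from ov import *
st();rows([.484,.198,.21],Rt(90,90,-90))
w=vision.capture('wrist');save(w,'w10')
"
```

```text
t 17.25 pos [0.4997 0.011  0.1417] rot [-3.141e+00  1.100e-02 -2.000e-03] q [-1.510e-01  1.190e-01  1.782e+00 -1.000e-03  1.251e+00  1.422e+00] F [ 0.25 -0.75 -1.14] op 0.0172
need rows 3.99 full [-0.0157  0.187   0.0683 -0.0007 -0.0106  0.0016]
[-0.004, 0.047, 0.017, -0.0, -0.003, 0.0],[-0.008, 0.094, 0.034, -0.0, -0.005, 0.001],[-0.012, 0.14, 0.051, -0.001, -0.008, 0.001],[-0.016, 0.187, 0.068, -0.001, -0.011, 0.002],
```

View pics/w10.png

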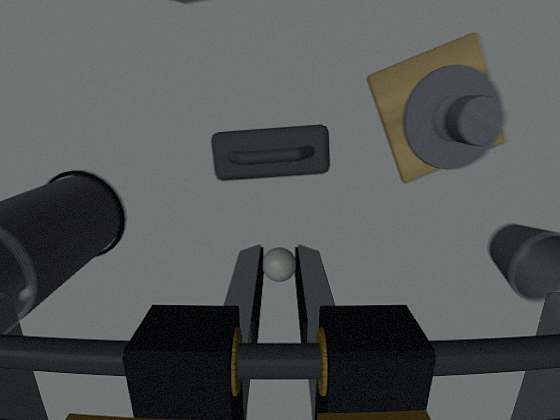

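Call:
send_rows(plan=[[0, 0.0, 0.04, 0, -0.003, 0], [-0.004, 0.03, 0.07, 0, -0.005, 0.001], [-0.009, 0.08, 0.07, 0, -0.008, 0.001], [-0.013, 0.13, 0.07, 0, -0.01, 0.001], [-0.016, 0.18, 0.07, 0, -0.01, 0.001]])

```text
time: 17.8
eef_pos: [0.491, 0.1911, 0.2228]
tcp_rot: [3.14, -0.02, -0.001]
contact_force: [0.8, 0.5, -0.5]
opening: 0.0166
```

Call:
send_rows(plan=[[0, 0, 0, 0, 0, 0]])

```text
time: 17.9
eef_pos: [0.4899, 0.1964, 0.2229]
tcp_rot: [-3.141, -0.02, 0.006]
contact_force: [-0.2, -0.2, 0.2]
opening: 0.0174
```

```bash
python3 -c "
from ov import *
st();rows([.484,.198,.15],Rt(90,90,-90))
w=vision.capture('wrist');save(w,'w11');s=bot.get_state();print(s['eef_pos'],proj(w,[[.484,.198,.13],s['eef_pos']]))
"
```

```text
t 17.9 pos [0.4899 0.1964 0.2229] rot [-3.141 -0.02   0.006] q [ 0.219  0.078  1.651 -0.003  1.393  1.785] F [-0.22 -0.18  0.23] op 0.0174
need rows 1.46 full [-0.0059  0.0016 -0.0729 -0.001   0.0202 -0.0059]
[-0.003, 0.001, -0.036, -0.0, 0.01, -0.003],[-0.006, 0.002, -0.073, -0.001, 0.02, -0.006],
[0.49028312 0.19399042 0.22289961] [[274.78036722 223.33434849]
 [280.07815556 261.81190694]]
```

View pics/w11.png

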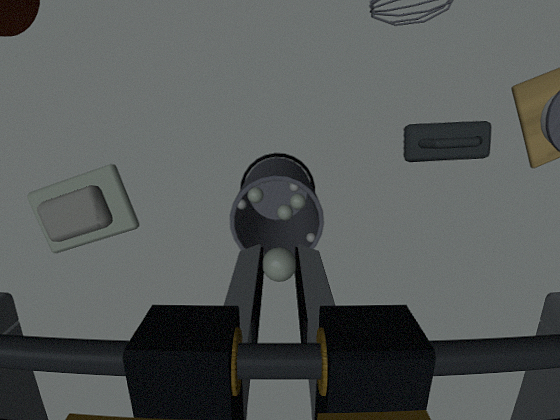

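Call:
send_rows(plan=[[-0.006, 0.001, -0.02, 0, 0.02, -0.006], [-0.006, 0.001, -0.05, 0, 0.02, -0.006], [-0.006, 0.001, -0.075, 0, 0.02, -0.006], [-0.006, 0.001, -0.075, 0, 0.02, -0.006]])

```text
time: 18.35
eef_pos: [0.48, 0.1925, 0.1423]
tcp_rot: [3.138, 0.011, -0.004]
contact_force: [-0.6, 0.2, 0.0]
opening: 0.0167
```

```bash
python3 -c "
from ov import *
st();rows([.484,.197,.145],Rt(90,90,-90))
w=vision.capture('wrist');save(w,'w12')
ov('top','t12',can=(.484,.197),box=(100,200,160,120))
"
```

```text
t 18.35 pos [0.48   0.1925 0.1423] rot [ 3.138  0.011 -0.004] q [ 2.150e-01  1.550e-01  1.740e+00 -1.000e-03  1.259e+00  1.790e+00] F [-0.64  0.23  0.01] op 0.0167
need rows 0.13 full [ 0.004   0.0045  0.0027  0.0038 -0.0111  0.0045]
[0.004, 0.005, 0.003, 0.004, -0.011, 0.004],
lip [0.509  0.1933 0.1423] can-lip [-0.025   0.0037]
```

View pics/w12.png

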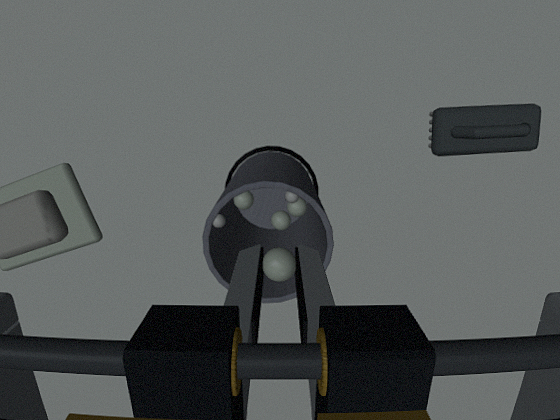

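View pics/t12.png

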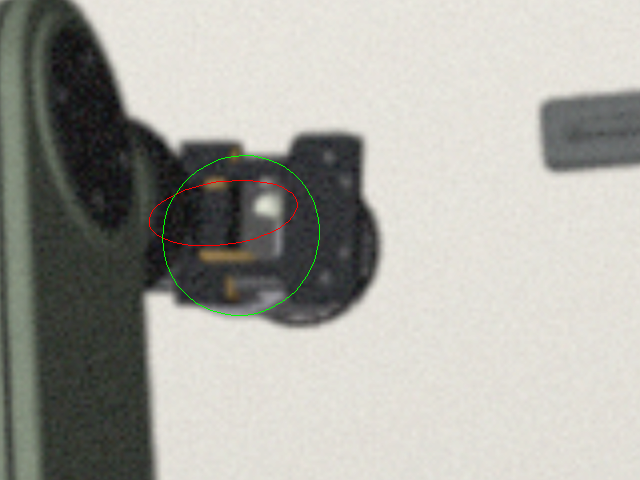

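Call:
send_rows(plan=[[0.005, 0.005, 0, 0.004, -0.01, 0.004], [0.005, 0.005, 0, 0.004, -0.01, 0.004]])

```text
time: 18.65
eef_pos: [0.4903, 0.1988, 0.1483]
tcp_rot: [-3.138, -0.011, -0.001]
contact_force: [0.2, -0.9, -0.0]
opening: 0.017
```

```bash
python3 -c "
from ov import *
st()
w=vision.capture('wrist');save(w,'w13')
"
```

```text
t 18.65 pos [0.4903 0.1988 0.1483] rot [-3.138e+00 -1.100e-02 -1.000e-03] q [2.210e-01 1.570e-01 1.724e+00 1.000e-03 1.249e+00 1.792e+00] F [ 0.24 -0.86 -0.04] op 0.017
```

View pics/w13.png

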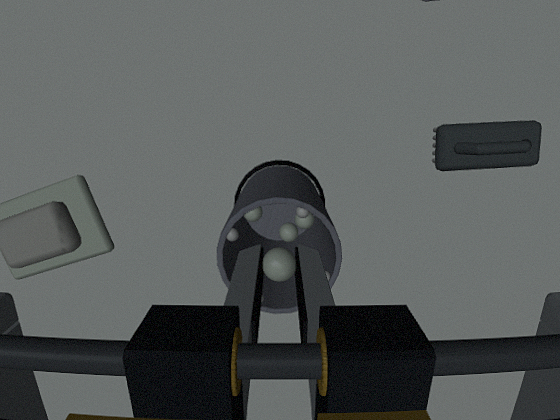

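Centred over the mouth. Release the pearl.

Call:
send_rows(plan=[[0, 0, -0.004, 0, 0.01, 0], [0, 0, -0.004, 0, 0.01, 0]])

```text
time: 18.9
eef_pos: [0.4904, 0.1988, 0.1444]
tcp_rot: [-3.139, -0.001, -0.0]
contact_force: [-0.4, -1.1, -0.3]
opening: 0.0171
```

Call:
send_rows(plan=[[0, 0, 0, 0, 0, 0], [0, 0, 0, 0, 0, 0], [0, 0, 0, 0, 0, 0]], jaw=0.6)

```text
time: 19.2
eef_pos: [0.4904, 0.1988, 0.1445]
tcp_rot: [-3.139, -0.001, -0.0]
contact_force: [0.1, -0.1, 0.7]
opening: 0.0363
```

Call:
send_rows(plan=[[0, -0.01, 0.03, 0, 0, 0], [0, -0.04, 0.06, 0, 0, 0], [0, -0.08, 0.08, 0, 0, 0], [0, -0.11, 0.08, 0, 0, 0]])

```text
time: 19.6
eef_pos: [0.4928, 0.0875, 0.2286]
tcp_rot: [-3.139, -0.009, 0.0]
contact_force: [0.1, -0.2, -0.0]
opening: 0.038
```

```bash
python3 -c "
from ov import *
st()
w=vision.capture('wrist');q=vision.capture('top');p=vision.capture('scene')
a=cv2.resize(q['color'][230:290,130:210],(400,300));b=cv2.resize(w['color'][120:330,0:280],(400,300))
cv2.imwrite('pics/m1.png',np.clip(np.hstack([a,b])*1.6,0,255).astype('uint8'))
cv2.imwrite('pics/s14.png',np.clip(p['color']*1.6,0,255).astype('uint8'))
"
```

```text
t 19.6 pos [0.4928 0.0875 0.2286] rot [-3.139 -0.009  0.   ] q [1.000e-03 2.100e-02 1.698e+00 3.000e-03 1.413e+00 1.571e+00] F [ 0.1  -0.16 -0.04] op 0.038
```

View pics/m1.png

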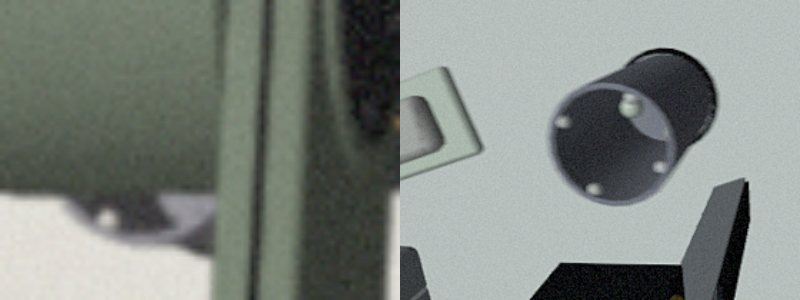

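View pics/s14.png

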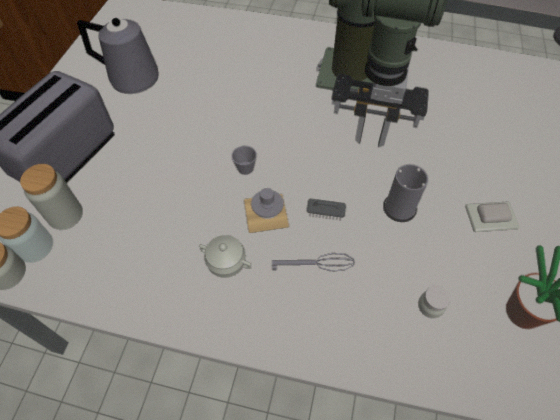

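Call:
send_rows(plan=[[-0.03, 0.04, 0.01, 0, 0, 0], [-0.06, 0.08, 0.02, 0, 0, 0], [-0.08, 0.11, 0.02, 0, 0, 0], [-0.08, 0.11, 0.02, 0, 0, 0]], jaw=0)

```text
time: 20.15
eef_pos: [0.4077, 0.2016, 0.2448]
tcp_rot: [-3.136, -0.001, 0.004]
contact_force: [-0.1, -0.9, -0.3]
opening: 0.0658
```

```bash
python3 -c "
from ov import *
st()
w=vision.capture('wrist');save(w,'w14');print(-np.array(w['R']).T@w['t'],proj(w,[[.484,.197,.13]]))
u,v=proj(w,[[.484,.197,.13]])[0].astype(int);u0=max(u-70,0);v0=max(v-70,0)
cv2.imwrite('pics/w14c.png',np.clip(cv2.resize(w['color'][v0:v0+140,u0:u0+140],(560,560))*2.2,0,255).astype('uint8'))
"
```

```text
t 20.15 pos [0.4077 0.2016 0.2448] rot [-3.136e+00 -1.000e-03  4.000e-03] q [ 0.265 -0.089  1.771  0.005  1.457  1.832] F [-0.09 -0.89 -0.26] op 0.0658
[0.48794039 0.19913814 0.42353961] [[283.61023039 114.55552648]]
```

View pics/w14c.png

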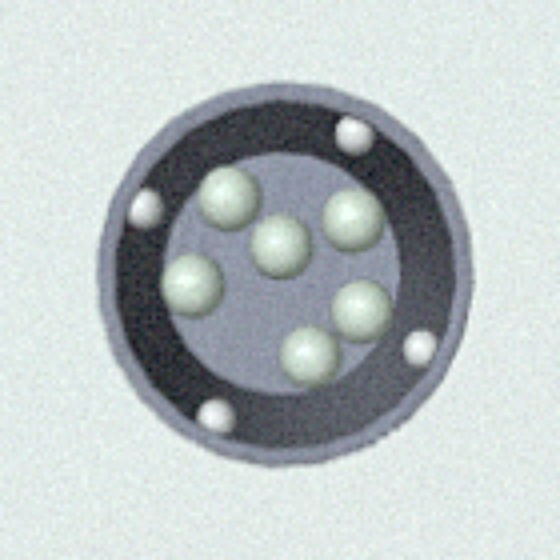

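Call:
send_rows(plan=[[0.02, -0.045, 0, 0, 0, 0], [0.04, -0.09, 0, 0, 0, 0], [0.06, -0.13, 0, 0, 0, 0], [0.08, -0.175, 0, 0, 0, 0], [0.1, -0.22, -0.01, 0, 0, 0]], jaw=0)

```text
time: 20.7
eef_pos: [0.5107, -0.0225, 0.2355]
tcp_rot: [-3.139, -0.004, 0.002]
contact_force: [0.8, 0.3, 1.0]
opening: 0.0939
```

Call:
send_rows(plan=[[0.02, -0.04, -0.02, 0, 0, 0], [0.045, -0.08, -0.04, 0, 0, 0], [0.055, -0.1, -0.07, 0, 0, 0], [0.055, -0.1, -0.09, 0, 0, 0]])

```text
time: 21.1
eef_pos: [0.5659, -0.1267, 0.1422]
tcp_rot: [-3.139, -0.001, -0.003]
contact_force: [-0.2, 0.8, -0.1]
opening: 0.0938
```

```bash
python3 -c "
from ov import *
st()
w=vision.capture('wrist');save(w,'w15');print(proj(w,[[.573,-.123,.082],[.573,-.123,.042]]));rows([.573,-.123,.12],Rt(90,90,-90))
"
```

```text
t 21.1 pos [ 0.5659 -0.1267  0.1422] rot [-3.139e+00 -1.000e-03 -3.000e-03] q [-0.371  0.274  1.595  0.003  1.272  1.202] F [-0.21  0.76 -0.11] op 0.0938
[[271.33851085 217.70421519]
 [272.50014712 203.209175  ]]
need rows 0.42 full [ 0.0103  0.0011 -0.0185 -0.0061 -0.0057  0.0022]
[0.01, 0.001, -0.019, -0.006, -0.006, 0.002],
```

View pics/w15.png

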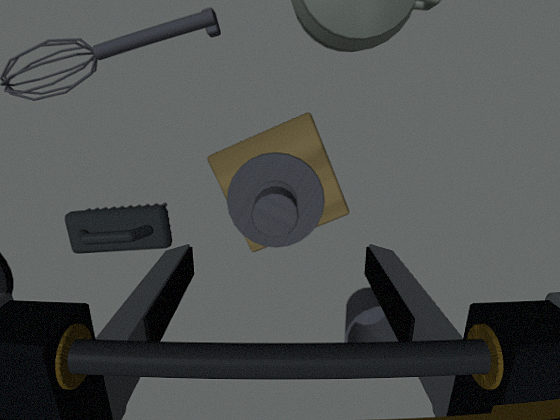

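Call:
send_rows(plan=[[0.009, 0.001, -0.01, -0.003, -0.003, 0.002], [0.01, 0.001, -0.03, -0.003, -0.003, 0.002], [0.01, 0.001, -0.045, -0.003, -0.003, 0.002], [0.01, 0.001, -0.045, -0.003, -0.003, 0.002]])

```text
time: 21.55
eef_pos: [0.5705, -0.1224, 0.0907]
tcp_rot: [-3.137, 0.008, -0.0]
contact_force: [-0.3, 0.3, -0.2]
opening: 0.0941
```

```bash
python3 -c "
from ov import *
st()
w=vision.capture('wrist');save(w,'w16');print(proj(w,[[.575,-.1255,.082],[.575,-.1255,.042]]));rows([.575,-.1255,.046],Rt(90,90,-90))
"
```

```text
t 21.55 pos [ 0.5705 -0.1224  0.0907] rot [-3.137  0.008 -0.   ] q [-0.361  0.347  1.617  0.002  1.188  1.209] F [-0.29  0.31 -0.21] op 0.0941
[[281.35918966 248.62505282]
 [281.29891177 225.67309864]]
need rows 0.93 full [ 0.0034 -0.0027 -0.0463 -0.0041 -0.0056  0.0001]
[0.003, -0.003, -0.046, -0.004, -0.006, 0.0],
```

View pics/w16.png

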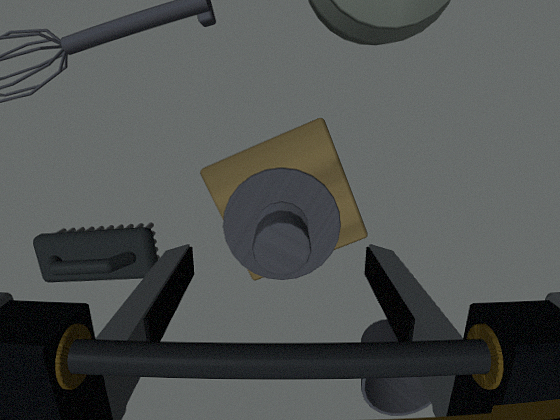

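Call:
send_rows(plan=[[0.003, -0.003, -0.01, -0.004, -0.006, 0], [0.004, -0.003, -0.03, -0.004, -0.006, 0], [0.004, -0.003, -0.044, -0.004, -0.006, 0], [0.004, -0.003, -0.044, -0.004, -0.006, 0]])

```text
time: 22.0
eef_pos: [0.5737, -0.1251, 0.0461]
tcp_rot: [-3.14, 0.004, -0.0]
contact_force: [-0.3, 1.3, 0.1]
opening: 0.0942
```

```bash
python3 -c "
from ov import *
st()
rows([.575,-.1255,.046],Rt(90,90,-90))
"
```

```text
t 22.0 pos [ 0.5737 -0.1251  0.0461] rot [-3.14   0.004 -0.   ] q [-0.362  0.409  1.637  0.     1.1    1.209] F [-0.33  1.34  0.14] op 0.0942
need rows 0.03 full [ 0.0013 -0.0004 -0.0001 -0.0016 -0.0037  0.    ]
[0.001, -0.0, -0.0, -0.002, -0.004, 0.0],
```

Call:
send_rows(plan=[[0.001, 0, 0, -0.002, -0.004, 0], [0.001, 0, 0, -0.002, -0.004, 0], [0.001, 0, 0, -0.002, -0.004, 0], [0.001, 0, 0, -0.002, -0.004, 0], [0.001, 0, 0, -0.002, -0.004, 0]], jaw=1, newtons=40)

```text
time: 22.5
eef_pos: [0.5751, -0.1253, 0.0466]
tcp_rot: [3.141, -0.001, -0.0]
contact_force: [0.4, -0.2, -0.6]
opening: 0.0574
```

Call:
send_rows(plan=[[0, 0, 0, 0, 0, 0], [0, 0, 0, 0, 0, 0]])

```text
time: 22.7
eef_pos: [0.5753, -0.1253, 0.0469]
tcp_rot: [3.141, -0.002, 0.0]
contact_force: [0.3, 0.3, -0.5]
opening: 0.0413
```

```bash
python3 -c "
from ov import *
st()
w=vision.capture('wrist');save(w,'w17')
"
```

```text
t 22.7 pos [ 0.5753 -0.1253  0.0469] rot [ 3.141e+00 -2.000e-03  0.000e+00] q [-0.361  0.407  1.638 -0.     1.095  1.21 ] F [ 0.33  0.33 -0.52] op 0.0413
```

View pics/w17.png

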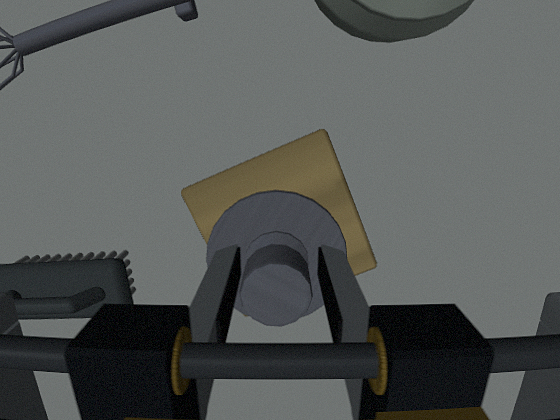

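Call:
send_rows(plan=[[0, 0, 0, 0, 0, 0], [0, 0, 0, 0, 0, 0], [0, 0, 0, 0, 0, 0]])

```text
time: 23.05
eef_pos: [0.5751, -0.1252, 0.0467]
tcp_rot: [3.141, -0.001, 0.0]
contact_force: [-0.6, -0.2, -0.0]
opening: 0.0336
```

Call:
send_rows(plan=[[0, 0, 0.01, 0, 0, 0], [0, 0, 0.03, 0, 0, 0], [0, 0, 0.06, 0, 0, 0], [0, 0, 0.1, 0, 0, 0], [0, 0, 0.14, 0, 0, 0]])

```text
time: 23.55
eef_pos: [0.5746, -0.1251, 0.1882]
tcp_rot: [3.141, -0.0, -0.0]
contact_force: [0.7, -0.4, -0.6]
opening: 0.0334
```

```bash
python3 -c "
from ov import *
st()
w=vision.capture('wrist');save(w,'w18');rows([.485,.197,.235],Rt(90,90,-90))
"
```

```text
t 23.55 pos [ 0.5746 -0.1251  0.1882] rot [ 3.141 -0.    -0.   ] q [-0.361  0.248  1.528 -0.     1.365  1.21 ] F [ 0.68 -0.4  -0.64] op 0.0334
need rows 6.79 full [-9.450e-02  3.238e-01  3.780e-02  5.700e-03  1.440e-02 -2.000e-04]
[-0.014, 0.046, 0.005, 0.001, 0.002, -0.0],[-0.027, 0.093, 0.011, 0.002, 0.004, -0.0],[-0.041, 0.139, 0.016, 0.002, 0.006, -0.0],[-0.054, 0.185, 0.022, 0.003, 0.008, -0.0],[-0.068, 0.231, 0.027, 0.004, 0.01, -0.0],
```

View pics/w18.png

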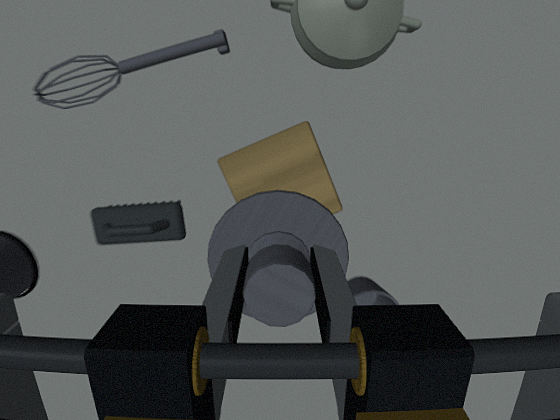

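Call:
send_rows(plan=[[-0.01, 0.03, 0.02, 0, 0, 0], [-0.025, 0.075, 0.05, 0, 0, 0], [-0.038, 0.12, 0.055, 0, 0, 0], [-0.05, 0.165, 0.055, 0, 0, 0], [-0.062, 0.21, 0.055, 0, 0, 0]])

```text
time: 24.1
eef_pos: [0.5171, 0.0849, 0.2536]
tcp_rot: [3.136, -0.017, -0.0]
contact_force: [0.3, -0.0, -0.4]
opening: 0.0333
```

```bash
python3 -c "
from ov import *
st()
rows([.485,.197,.22],Rt(90,90,-90))
"
```

```text
t 24.1 pos [0.5171 0.0849 0.2536] rot [ 3.136 -0.017 -0.   ] q [ 1.000e-03  5.100e-02  1.616e+00 -6.000e-03  1.458e+00  1.573e+00] F [ 0.33 -0.01 -0.42] op 0.0333
need rows 2.43 full [-0.0321  0.1121 -0.0336  0.0055  0.0169  0.0002]
[-0.011, 0.037, -0.011, 0.002, 0.006, 0.0],[-0.021, 0.075, -0.022, 0.004, 0.011, 0.0],[-0.032, 0.112, -0.034, 0.005, 0.017, 0.0],
```

Call:
send_rows(plan=[[-0.011, 0.037, 0, 0.003, 0.008, 0], [-0.022, 0.08, -0.005, 0.005, 0.015, 0], [-0.032, 0.112, -0.02, 0.005, 0.017, 0], [-0.032, 0.112, -0.03, 0.005, 0.017, 0], [-0.032, 0.112, -0.03, 0.005, 0.017, 0]])

```text
time: 24.6
eef_pos: [0.4836, 0.1969, 0.2221]
tcp_rot: [3.14, 0.003, 0.002]
contact_force: [-0.8, -0.4, -0.5]
opening: 0.0334
```

```bash
python3 -c "
from ov import *
st()
rows([.485,.197,.19],Rt(90,90,-90))
p=vision.capture('scene');cv2.imwrite('pics/s19.png',np.clip(cv2.resize(p['color'][100:230,340:480],(650,600))*1.6,0,255).astype('uint8'))
w=vision.capture('wrist');save(w,'w19')
"
```

```text
t 24.6 pos [0.4836 0.1969 0.2221] rot [3.14e+00 3.00e-03 2.00e-03] q [ 2.220e-01  8.300e-02  1.647e+00 -1.000e-03  1.415e+00  1.791e+00] F [-0.79 -0.37 -0.54] op 0.0334
need rows 0.64 full [ 0.0014  0.0001 -0.0321  0.0019 -0.0031 -0.0016]
[0.001, 0.0, -0.032, 0.002, -0.003, -0.002],
```

View pics/s19.png

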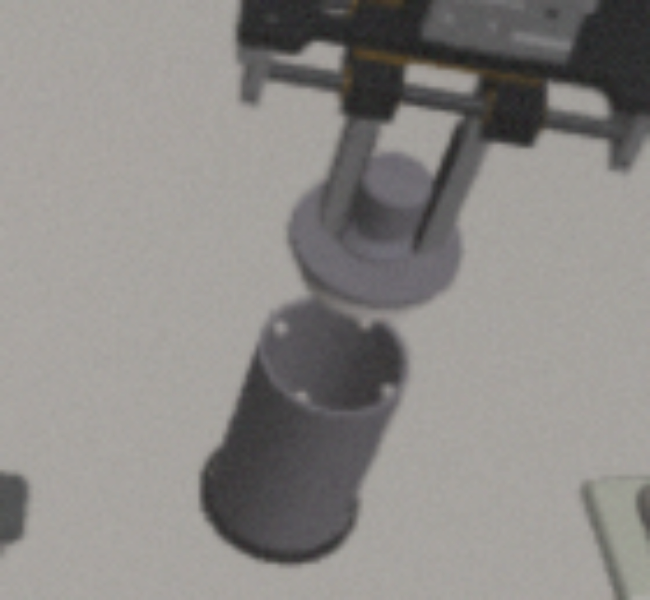

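View pics/w19.png

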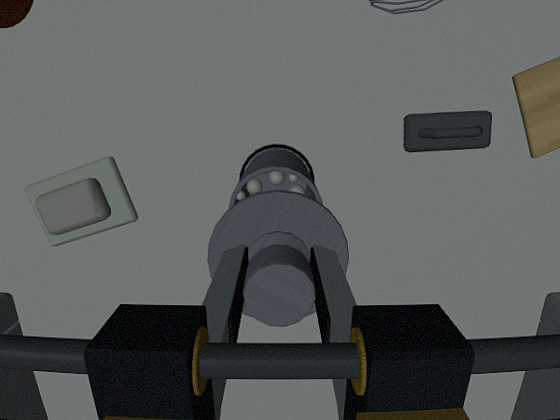

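```bash
python3 -c "
from ov import *
p=vision.capture('scene');w=vision.capture('wrist')
print(onz(p,(421,151.1),.2175),onz(p,(411.8,176.6),.13))
# wrist: flange x 208..348, y 191..  ; rim of can x 230..323
print(onz(w,(278,262),.2175),onz(w,(276.5,215),.13))
c=np.array([.485,.197]);a=np.linspace(0,6.28,80)
im=w['color'].copy()
cv2.polylines(im,[np.round(proj(w,np.c_[c[0]+.038*np.cos(a),c[1]+.038*np.sin(a),0*a+.13])).astype(int)],True,(0,255,0))
s=bot.get_state()['eef_pos'];print(s)
cv2.polylines(im,[np.round(proj(w,np.c_[s[0]+.04*np.cos(a),s[1]+.04*np.sin(a),0*a+s[2]-.0045])).astype(int)],True,(0,0,255))
cv2.imwrite('pics/w20.png',cv2.resize(im[120:350,150:410],(780,690))[:600])
"
```

```text
[0.48333116 0.19811688 0.2175    ] [0.4850883  0.19912711 0.13      ]
[0.48316788 0.19462169 0.2175    ] [0.48473928 0.19600016 0.13      ]
[0.48605432 0.1958177  0.22443938]
```

View pics/w20.png

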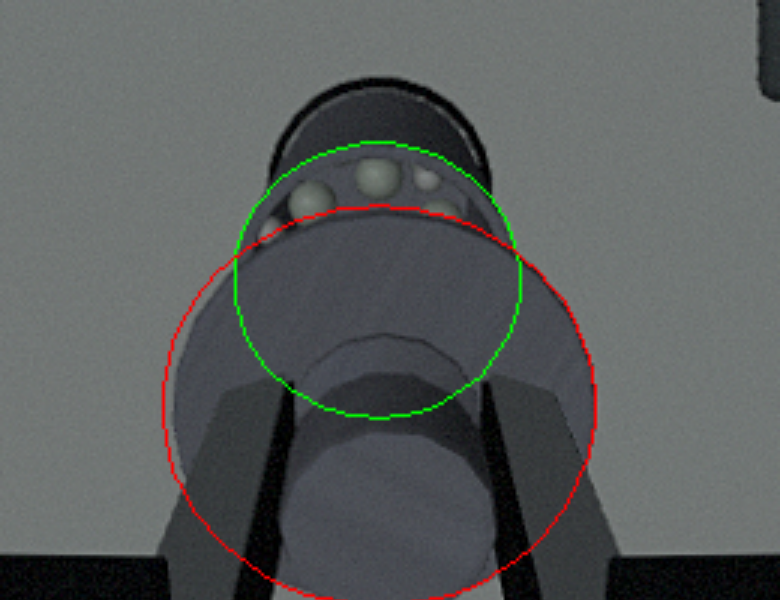

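Call:
send_rows(plan=[[0.001, 0.001, -0.02, 0, 0, 0], [0.001, 0.001, -0.04, 0, 0, 0], [0.001, 0.001, -0.055, 0, 0, 0], [0.001, 0.001, -0.055, 0, 0, 0]])

```text
time: 25.2
eef_pos: [0.486, 0.1953, 0.1677]
tcp_rot: [3.14, 0.003, -0.004]
contact_force: [-0.9, 0.2, -1.0]
opening: 0.0336
```

```bash
python3 -c "
from ov import *
st()
rows([.485,.197,.16],Rt(90,90,-90))
p=vision.capture('scene');cv2.imwrite('pics/s21.png',np.clip(cv2.resize(p['color'][100:230,340:480],(650,600))*1.6,0,255).astype('uint8'))
"
```

```text
t 25.2 pos [0.486  0.1953 0.1677] rot [ 3.14e+00  3.00e-03 -4.00e-03] q [ 2.170e-01  1.350e-01  1.706e+00 -1.000e-03  1.303e+00  1.793e+00] F [-0.9   0.19 -0.95] op 0.0336
need rows 0.16 full [-0.001   0.0017 -0.0077  0.0016 -0.0026  0.0042]
[-0.001, 0.002, -0.008, 0.002, -0.003, 0.004],
```

View pics/s21.png

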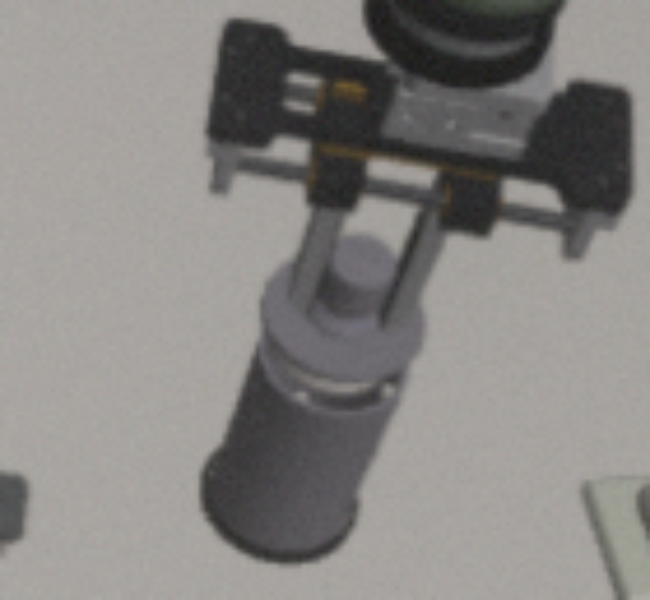

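Call:
send_rows(plan=[[0, 0.002, -0.004, 0, 0, 0], [0, 0.002, -0.007, 0, 0, 0], [0, 0.002, -0.01, 0, 0, 0], [0, 0.002, -0.012, 0, 0, 0]], newtons=55)

```text
time: 25.65
eef_pos: [0.4875, 0.1982, 0.1589]
tcp_rot: [3.141, -0.001, -0.004]
contact_force: [-4.3, 0.2, 13.4]
opening: 0.0333
```

Call:
send_rows(plan=[[0, 0, -0.002, 0, 0, 0], [0, 0, -0.004, 0, 0, 0], [0, 0, -0.006, 0, 0, 0]])

```text
time: 25.95
eef_pos: [0.4886, 0.1989, 0.1567]
tcp_rot: [-3.14, -0.004, -0.003]
contact_force: [-6.5, -0.2, 16.1]
opening: 0.0329
```

```bash
python3 -c "
from ov import *
st()
"
```

```text
t 25.95 pos [0.4886 0.1989 0.1567] rot [-3.14e+00 -4.00e-03 -3.00e-03] q [0.222 0.149 1.714 0.    1.274 1.796] F [-6.46 -0.19 16.06] op 0.0329
```

Call:
send_rows(plan=[[-0.003, -0.001, -0.001, 0, 0, 0], [-0.004, -0.001, -0.004, 0, 0, 0], [-0.004, -0.001, -0.007, 0, 0, 0]])

```text
time: 26.25
eef_pos: [0.4872, 0.1986, 0.1531]
tcp_rot: [-3.139, -0.011, -0.003]
contact_force: [0.6, 1.1, 0.7]
opening: 0.0335
```

```bash
python3 -c "
from ov import *
st()
"
```

```text
t 26.25 pos [0.4872 0.1986 0.1531] rot [-3.139e+00 -1.100e-02 -3.000e-03] q [0.222 0.145 1.727 0.    1.258 1.796] F [0.58 1.08 0.71] op 0.0335
```

Call:
send_rows(plan=[[0, 0, -0.004, 0, 0.008, 0], [-0.001, 0, -0.008, 0, 0.01, 0], [-0.001, 0, -0.011, 0, 0.01, 0], [-0.001, 0, -0.013, 0, 0.01, 0]])

```text
time: 26.65
eef_pos: [0.4858, 0.1986, 0.1408]
tcp_rot: [-3.139, 0.0, -0.003]
contact_force: [-6.2, 0.1, 16.4]
opening: 0.0333
```

```bash
python3 -c "
from ov import *
st()
"
```

```text
t 26.65 pos [0.4858 0.1986 0.1408] rot [-3.139e+00  0.000e+00 -3.000e-03] q [0.222 0.164 1.733 0.002 1.245 1.795] F [-6.16  0.09 16.37] op 0.0333
```

Call:
send_rows(plan=[[-0.001, 0, -0.002, 0, 0, 0], [-0.002, 0, -0.003, 0, 0, 0], [-0.002, 0, -0.003, 0, 0, 0]])

```text
time: 26.95
eef_pos: [0.4856, 0.1987, 0.1408]
tcp_rot: [-3.14, -0.004, -0.003]
contact_force: [-2.7, -0.7, 14.2]
opening: 0.0334
```

```bash
python3 -c "
from ov import *
st()
p=vision.capture('scene');cv2.imwrite('pics/s22.png',np.clip(cv2.resize(p['color'][100:230,340:480],(650,600))*1.6,0,255).astype('uint8'));cv2.imwrite('pics/s22f.png',np.clip(p['color']*1.6,0,255).astype('uint8'))
"
```

```text
t 26.95 pos [0.4856 0.1987 0.1408] rot [-3.14e+00 -4.00e-03 -3.00e-03] q [2.230e-01 1.610e-01 1.736e+00 1.000e-03 1.240e+00 1.796e+00] F [-2.67 -0.71 14.25] op 0.0334
```

View pics/s22.png

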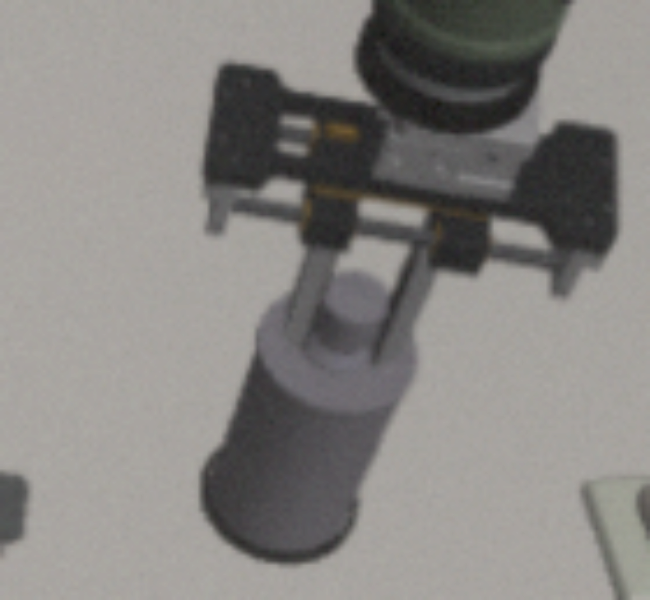

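View pics/s22f.png

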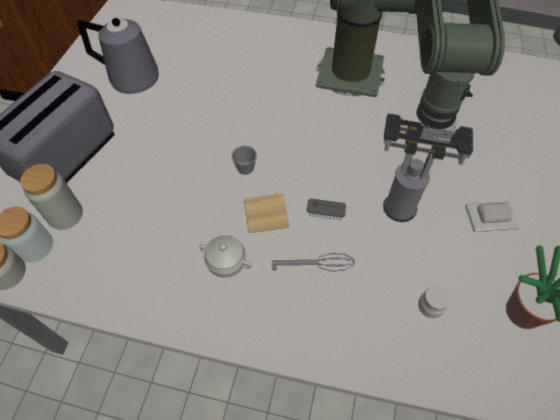

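Call:
send_rows(plan=[[-0.001, 0, -0.003, 0, 0.004, 0], [-0.001, 0, -0.005, 0, 0.004, 0], [-0.001, 0, -0.005, 0, 0.004, 0], [-0.001, 0, -0.005, 0, 0.004, 0], [-0.001, 0, -0.005, 0, 0.004, 0]])

```text
time: 27.5
eef_pos: [0.4864, 0.199, 0.1403]
tcp_rot: [-3.14, -0.004, -0.002]
contact_force: [-6.9, -0.7, 20.5]
opening: 0.033
```

```bash
python3 -c "
from ov import *
st()
w=vision.capture('wrist');save(w,'w23');st()
"
```

```text
t 27.5 pos [0.4864 0.199  0.1403] rot [-3.14e+00 -4.00e-03 -2.00e-03] q [2.230e-01 1.630e-01 1.735e+00 1.000e-03 1.240e+00 1.795e+00] F [-6.89 -0.67 20.46] op 0.033
t 27.55 pos [0.4864 0.199  0.1403] rot [-3.14e+00 -4.00e-03 -2.00e-03] q [2.230e-01 1.630e-01 1.735e+00 1.000e-03 1.240e+00 1.795e+00] F [-4.67 -0.74 21.73] op 0.0334
```

View pics/w23.png

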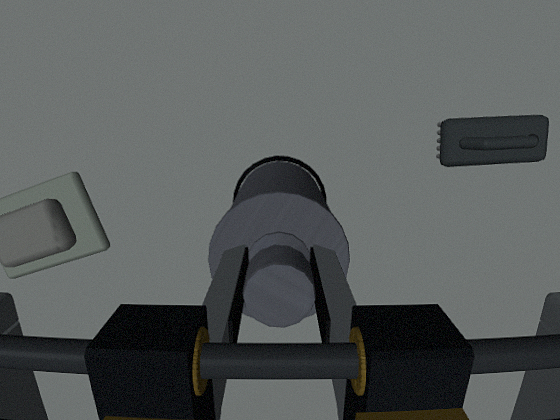

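```bash
python3 -c "
from h import *
print(bot.sign_off()); st()
"
```

```text
the job is handed in; nothing more can be done
None
the job is handed in; nothing more can be done
```

The job is handed in at about 27.6 s of the 69 s allowed. All six pearls are in the can, and the pump top is home and still held pressed down. The sign-off reports no verdict, so this rests on my own checks.

- **Pearls:** Five went in on the pour. The sixth missed, rolled up to the nail brush and stopped beside it; I picked it up and dropped it in. A wrist picture from above the can then showed all six inside.
- **Cup:** It stands upright and empty on the sill at about (0.45, -0.22), roughly 9 cm from where it started. The last scene picture shows it clear of the arm.
- **Pump top:** The push peaked near 16 N, then dropped away at the click. The last pictures show the flange flat on the rim. The tool stopped at a height of about 0.140 m, where I had calculated 0.1405 m for fully home. It is upright and within about 3 mm of the can's axis.
- **Final hold:** The downward push is steady at about 20 to 22 N, with the grip set to 55 N. A sideways force of about 5 to 7 N along x remains.
- **Other objects:** The sugar bowl, whisk and nail brush show no visible shift in the last scene picture.
- **Disagreement between checks:** The cameras differed by up to about 4 mm on the can's position, so I aligned the last descent by comparing the flange with the rim in the pictures.

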